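# Set up the double boiler for a two-phase cream batch

### The arm

A 6-joint arm with a two-finger parallel gripper is mounted at the origin on the work surface. World frame = base frame: x ahead of the robot, y to its left, z up, the work surface at z = 0. Lengths are in m, angles in rad, forces in N, time in s.
With the tool pointing down it reaches from about 0.25 to 0.725 m from the base axis. Payload 4 kg.
Tool frame: the origin (TCP) lies midway between the tips of the shut fingers; the grasp point (between the pads) lies 19 mm behind it; x points along the fingers, z is the direction in which the jaws open and shut, and the axes are right-handed (so a half turn about x gives the same grasp; the last joint's range is limited). The gripper opens to 85 mm and grips with 20 to 120 N. Pads are 22 mm wide; open, the fingers measure 114 mm over their backs; the gripper's body (76 mm by 85 mm) begins 54 mm behind the grasp point. The pads swing forward as they close: fully open they stand 13 mm farther back than shut.
Start: joints at [1.218, 0.241, 0.005, 1.335, 0, 1.571], TCP at [0.173, 0.469, 0.231] pointing down, gripper open.
Joint ranges: [-2.72, 2.72], [-1.05, 1.87], [-1.09, 1.28], [-1.99, 2.15], [-1.42, 1.44], [-3.14, 3.14]. Speed limits (rad/s): [2.79, 2.79, 3.14, 3.14, 3.14, 3.14].

### API

Orientations are given as a rotation vector (axis times angle).
In Python, from rig import ctrl, get_image, hand_in, spot_in, silhouettes gives the robot as it stands.
- The arm moves only by the tool play_rows, never from a script. Its argument "rows" is a list of rows, each an object of numbers: "claw": the finger opening in cm, from 0 to 8.54; "dx", "dy", "dz": the shift along the tool's x, y, z in cm; "wx", "wy", "wz": the turn, a rotation vector about the tool's x, y, z in rad. A call has exactly 8 rows; each row is the pose to reach, as a shift and turn from the pose commanded when the call began, along the tool's axes at that moment; what a row does not reach only later rows make up. A row lasts 1/12 s, in which the tool goes at most 41.7 mm and 7.16 degrees, less where a joint would pass 70% of its speed; a pose out of reach is approached as far as the arm can. A call with a gripper value outside its range is refused whole. The fingers move at their own pace and stop on an object; the grip force is fixed at half the most. Time passes only in rows, so rows that repeat a pose let the fingers close, or fill a call up. It gives the time, the measured TCP pose, the force and the opening at its end, in the units of the state.
- ctrl.sense(): the state, without advancing time (a new reading comes with each control period).
- get_image(name): name is "scene" or "top"; returns a dict with "frame" (420x560x3 uint8, blue, green, red), "fx", "fy", "cx", "cy" (pixels), "dist" ([k1, k2, p1, p2, k3] as OpenCV has them; the pictures are not rectified), "origin" and "rotation" of the camera in the world. Camera axes: x right, y up, looking along -z (the intrinsics and any distortion apply to the point x, -y, -z); pixel columns grow to the right and rows downward; lengths in m; the calibration is good to about 2 mm. A picture is of the moment at which its call begins. There is no depth.
- hand_in(): hands the job in, once; it reports no verdict.
Trained networks look in a picture, given as the dict that the camera call returned (one of the last four; its "shot" number tells which), for a name from the list of things; names that differ only in an ending like _2 or _b are one class to them, and where a whole thing is asked for, a point or a joint stands for the part that bears it (a point fixed in the world has none). Each returns a list of dicts, best first, with "conf" (0 to 1); they miss things now and then, are a little off and sometimes report something else, mostly with a low value. They report only what shows in the picture. A call takes as long as a camera call. They do not tell look-alikes from the thing itself.
- spot_in(label, picture): "at" ([x, y, z] in m, in world coordinates, good to about 4 mm: the middle of the surface that is visible of it).
- silhouettes(label, picture): "pixels" (420x560 bool, what is visible of it).
The state is a dict: "time": time; "qpos": joint angles; "qd": joint speeds; "effort": joint torques, N m; "position": TCP position; "eef_rot": TCP orientation; "ft_force": force on the tool from outside, world axes, zero at the start; "wrist_torque": the same for the moment, N m; "finger_gap": opening from 0.0 (shut) to 1.0 (fully open).
Only numpy, scipy, OpenCV 4.12 (cv2) and the standard library are available. Lean on these libraries where they do the work, as an engineer would, in place of code of your own. Each camera call takes 0.05 s, during which the arm holds its last target.

### The job

Set up the double boiler on the hotplate: first set the beaker rack flat on the bottom of the pan, then stand both white beakers upright in the rack, the wide one in the large ring and the narrow one in the small ring, and only when both are in, put on each beaker the lid of its size, lying level. Leave the little amber bottle on the black mat and the one beyond where the rack lay standing where they are.

Things in the scene. Friction and masses are not known exactly. Their poses are not given: they have to be found in the camera images.
- pan: Empty steel saucepan standing firmly on the white hotplate (fixed): 190 mm outside, 184 mm inside diameter, 75 mm high. Origin: centre of its underside, z up, 74 mm above the bench; inner floor 4 mm, rim 75 mm above the origin. Black handle along its +x, 110 to 254 mm from the axis, 47 to 81 mm above the origin. Hotplate body 235 x 220 mm, 62 mm high.
- rack: Loose round aluminium plate, 160 mm, on feet, plate top 12.5 mm above origin; 0.2 kg. Rings of 4 mm wire, wire centre 15 mm above plate: large (62 mm clear) centred at y +45 mm, small (50 mm clear) at y -48 mm, both x 0 in its frame. Between, at x = y = 0, a rod with round black knob, 18 mm dia, 53.5 to 77.5 mm above origin: lift by it. Origin: centre of feet's underside, z up.
- wide_beaker: Loose white beaker, the wide one: round, open, tapered, 50 mm diameter at the foot, 60 mm at the rim, 85 mm high, wall 3 mm; about 0.12 kg. Origin: centre of its underside, z up. It belongs in the rack's large ring.
- narrow_beaker: Loose white beaker, the narrow one: round, open, tapered, 38 mm diameter at the foot, 46 mm at the rim, 95 mm high, wall 3 mm; about 0.09 kg. Origin: centre of its underside, z up. It belongs in the rack's small ring.
- wide_lid: Loose round steel lid of the wide beaker: flange 72 mm dia, 3 mm thick, above a 4 mm deep spigot of 40 to 44 mm dia that enters the beaker's mouth; black knob 16 mm dia, 11 to 29 mm above the origin. Origin: centre of the spigot's underside, z up; flange underside 4 mm above it, lies on the beaker's rim. About 0.08 kg.
- narrow_lid: Loose round steel lid of the narrow beaker: flange 56 mm dia, 3 mm thick, above a 4 mm deep spigot of 27 to 31 mm dia that enters the beaker's mouth; black knob 16 mm dia, 11 to 29 mm above the origin. Origin: centre of the spigot's underside, z up; flange underside 4 mm above it, lies on the beaker's rim. About 0.05 kg.
- dropper: Small loose amber bottle with a white cap, 26 mm diameter, 55 mm high, standing on the black drying mat amid the beakers and lids (the mat is fixed and 4 mm thick). Origin: centre of its underside. Not to be moved.
- oil_bottle: Loose amber bottle with a white cap, 38 mm diameter, 85 mm high, standing on the bench beyond the rack. Origin: centre of its underside. Not to be moved.
Things that resemble listed ones, but are neither listed nor needed, are in the scene too. Leave any pink look-alike of the narrow_beaker alone. Of the things that look like the rack, the larger one is meant.

How it is judged:
By the outcome, as a careful person would: the job done as asked, in the order asked, and still so for the second after the job is handed in, with the robot touching nothing.
It also fails if it takes over 141 s, if anything falls off the work surface, if the arm or the gripper's body presses on something with over 40 N, if the wrist force passes 120 N, or if a joint passes its speed limit or range.

## Working session

There is one attempt and no reset: what is moved stays moved. The work goes in short steps, Python scripts to look and compute and a tool call to move; the robot and the scene stay as the last step left them, time stands still between calls to the robot, and variables do not carry over. Pictures are saved under pics/ and viewed, and the job is handed in when it is done.

Besides the shell and the picture viewer there is one more tool, called after "Emit:" by a JSON object that holds its "fn" and its "kwargs", one argument or row to a line. play_rows: Moves the arm, as the interface text tells. Its arguments: {"type":"object","properties":{"rows":{"type":"array"}},"required":["rows"]}

```bash
ls; mkdir -p pics
cat > h.py <<'E'
import numpy as np,cv2
from rig import ctrl,get_image,hand_in,spot_in,silhouettes
from scipy.spatial.transform import Rotation as R
def save(p,name,box=None,scale=1):
    f=np.asarray(p["frame"])
    if box: f=f[box[1]:box[3],box[0]:box[2]]
    if scale!=1: f=cv2.resize(f,None,fx=scale,fy=scale,interpolation=cv2.INTER_CUBIC)
    cv2.imwrite("pics/"+name,f)
def cam(p):
    K=np.array([[p["fx"],0,p["cx"]],[0,p["fy"],p["cy"]],[0,0,1.]])
    return K,np.array(p["dist"],float),np.array(p["origin"],float),np.array(p["rotation"],float).reshape(3,3)
def ray(p,uv,z):
    K,d,o,Rm=cam(p)
    q=cv2.undistortPoints(np.array(uv,float).reshape(-1,1,2),K,d).reshape(-1,2)
    v=np.c_[q[:,0],-q[:,1],-np.ones(len(q))]@Rm.T
    return o+v*((z-o[2])/v[:,2])[:,None]
def proj(p,X):
    K,d,o,Rm=cam(p)
    c=(np.atleast_2d(X)-o)@Rm; c=c*[1,-1,-1]
    return cv2.projectPoints(c.reshape(-1,1,3),np.zeros(3),np.zeros(3),K,d)[0].reshape(-1,2)
E
python3 - <<'E'
from h import *
s=ctrl.sense();print(s)
for n in("scene","top"):
    p=get_image(n);save(p,n+"0.png");print(n,{k:v for k,v in p.items() if k!="frame"})
    for l in("pan","rack","wide_beaker","narrow_beaker","wide_lid","narrow_lid","dropper","oil_bottle"):
        print(l,[(np.round(a["at"],3).tolist(),round(a["conf"],2),proj(p,a["at"]).round().tolist()) for a in spot_in(l,p)])
E
```

```text
pics
{'time': 0.0, 'qpos': array([1.21801334e+00, 2.41447104e-01, 3.75987288e-03, 1.33518466e+00,
       3.87978472e-05, 1.57084008e+00]), 'qd': array([-0.00116773, -0.00062628,  0.00111684, -0.0004994 , -0.00177348,
        0.00137869]), 'effort': array([-7.23010471e-04, -3.72317469e+01,  2.52407885e+01,  1.68471347e-02,
       -5.27058546e-05,  6.73015137e-06]), 'position': array([0.17253385, 0.46863984, 0.2304095 ]), 'eef_rot': array([-0.94667819,  1.35747818,  0.94476778]), 'ft_force': array([ 0.34034647,  0.32428999, -0.22540991]), 'wrist_torque': array([ 0.03696595,  0.01642686, -0.01291768]), 'finger_gap': 0.9990384697069329}
scene {'fx': 412.9851343739038, 'fy': 412.9851343739038, 'cx': 276.71122895876965, 'cy': 209.1032462248074, 'dist': array([-0.00380603,  0.        ,  0.        ,  0.        ,  0.        ]), 'origin': array([1.2875633 , 0.09047737, 0.72080583]), 'rotation': array([0.66135538, 0.72971979, 1.58378366]), 'shot': 1}Traceback (most recent call last):
  File "<stdin>", line 6, in <module>
  File "h.py", line 18, in proj
    K,d,o,Rm=cam(p)
             ~~~^^^
  File "h.py", line 11, in cam
    return K,np.array(p["dist"],float),np.array(p["origin"],float),np.array(p["rotation"],float).reshape(3,3)
                                                                   ~~~~~~~~~~~~~~~~~~~~~~~~~~~~~~~~~~~~~^^^^^
ValueError: cannot reshape array of size 3 into shape (3,3)
```

```bash
sed -i 's/np.array(p\["rotation"\],float).reshape(3,3)/R.from_rotvec(p["rotation"]).as_matrix()/' h.py
python3 - <<'E'
from h import *
for n in("scene","top"):
    p=get_image(n);save(p,n+"0.png");print(n,{k:v for k,v in p.items() if k!="frame"})
    for l in("pan","rack","wide_beaker","narrow_beaker","wide_lid","narrow_lid","dropper","oil_bottle"):
        print(l,[(np.round(a["at"],3).tolist(),round(a["conf"],2),proj(p,a["at"]).round().tolist()) for a in spot_in(l,p)])
E
```

```text
scene {'fx': 412.9851343739038, 'fy': 412.9851343739038, 'cx': 276.71122895876965, 'cy': 209.1032462248074, 'dist': array([-0.00380603,  0.        ,  0.        ,  0.        ,  0.        ]), 'origin': array([1.2875633 , 0.09047737, 0.72080583]), 'rotation': array([0.66135538, 0.72971979, 1.58378366]), 'shot': 2}
pan [([0.495, 0.261, 0.113], 0.6, [[387.0, 201.0]])]
rack [([0.472, -0.005, 0.011], 0.91, [[277.0, 216.0]]), ([0.725, -0.098, 0.011], 0.89, [[220.0, 288.0]])]
wide_beaker [([0.587, -0.335, 0.065], 0.55, [[135.0, 218.0]]), ([0.491, 0.258, 0.113], 0.51, [[386.0, 200.0]])]
narrow_beaker [([0.334, -0.164, 0.063], 0.86, [[227.0, 166.0]]), ([0.475, -0.217, 0.072], 0.74, [[195.0, 191.0]])]
wide_lid [([0.581, -0.211, 0.008], 0.62, [[188.0, 238.0]])]
narrow_lid [([0.469, -0.325, 0.011], 0.52, [[159.0, 205.0]])]
dropper [([0.52, -0.273, 0.034], 0.46, [[170.0, 212.0]]), ([0.753, 0.036, 0.05], 0.36, [[279.0, 293.0]])]
oil_bottle [([0.753, 0.034, 0.05], 0.58, [[278.0, 293.0]])]
top {'fx': 415.5894173710259, 'fy': 415.5894173710259, 'cx': 279.77550695471746, 'cy': 211.9314029697822, 'dist':
[... 231 characters left out ...]
, 0.96, [[159.0, 211.0]]), ([0.508, -0.274, 0.04], 0.46, [[429.0, 226.0]])]
rack [([0.714, -0.091, 0.009], 0.8, [[338.0, 130.0]]), ([0.463, -0.006, 0.012], 0.79, [[296.0, 246.0]])]
wide_beaker [([0.569, -0.355, 0.061], 0.81, [[471.0, 195.0]]), ([0.511, -0.273, 0.043], 0.71, [[429.0, 224.0]])]
narrow_beaker [([0.312, -0.174, 0.064], 0.86, [[382.0, 326.0]]), ([0.455, -0.232, 0.074], 0.76, [[413.0, 251.0]])]
wide_lid [([0.578, -0.214, 0.006], 0.68, [[395.0, 194.0]])]
narrow_lid [([0.458, -0.329, 0.008], 0.61, [[451.0, 251.0]])]
dropper [([0.508, -0.276, 0.044], 0.67, [[431.0, 226.0]])]
oil_bottle [([0.738, 0.029, 0.056], 0.86, [[281.0, 111.0]]), ([0.458, -0.327, 0.009], 0.72, [[450.0, 252.0]])]
```

View pics/scene0.png

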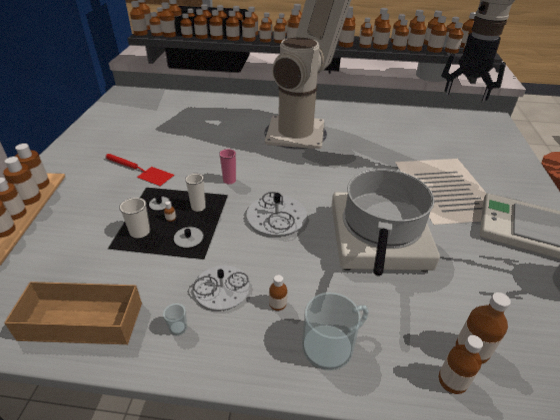

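View pics/top0.png

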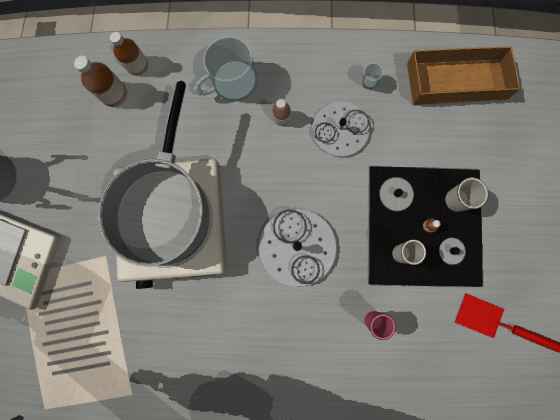

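Racks: the near one at top px (297,246) is the larger and the meant one. The far one at (340,129) is a smaller look-alike. The pink beaker at (381,326) is left alone. Next I'll take close crops.

Run:
```python
from h import *
pt=get_image("top");ps=get_image("scene")
save(pt,"top_rack.png",(250,190,350,300),5)
save(pt,"top_mat.png",(360,160,500,300),4)
save(ps,"sc_rack.png",(230,180,330,250),6)
np.save("pt0.npy",pt,allow_pickle=True);np.save("ps0.npy",ps,allow_pickle=True)
for l in("pan","rack","wide_beaker","narrow_beaker","wide_lid","narrow_lid","dropper","oil_bottle"):
  for n,p in(("top",pt),("scene",ps)):
    for i,m in enumerate(silhouettes(l,p)):
        px=m["pixels"];ys,xs=np.nonzero(px)
        print(l,n,i,round(m["conf"],2),xs.min(),xs.max(),ys.min(),ys.max(),px.sum())
        np.save(f"m_{l}_{n}_{i}.npy",px)
```

```text
pan top 0 0.8 98 210 81 266 10295
pan scene 0 0.93 345 433 169 275 5582
pan scene 1 0.42 148 169 196 210 225
rack top 0 0.95 259 335 209 286 4778
rack top 1 0.7 312 368 102 156 2419
rack top 2 0.69 424 438 219 231 154
rack scene 0 0.56 246 306 192 235 1903
wide_beaker top 0 0.65 445 488 177 210 1095
wide_beaker scene 0 0.59 120 148 198 237 875
wide_beaker scene 1 0.22 164 175 202 220 164
narrow_beaker top 0 0.97 364 395 311 339 683
narrow_beaker top 1 0.57 393 425 239 265 669
narrow_beaker top 2 0.22 445 487 177 210 1107
narrow_beaker scene 0 0.81 185 204 174 211 582
narrow_beaker scene 1 0.79 220 235 149 183 464
wide_lid top 0 0.56 379 414 178 209 897
wide_lid scene 0 0.62 174 202 227 249 512
narrow_lid top 0 0.73 438 465 238 263 572
narrow_lid scene 0 0.52 149 167 196 210 188
dropper top 0 0.7 423 439 218 231 179
dropper scene 0 0.43 164 175 202 221 175
oil_bottle top 0 0.61 273 289 99 125 365
oil_bottle scene 0 0.75 269 287 275 310 544
oil_bottle scene 1 0.34 120 148 198 237 871
```

View pics/top_rack.png

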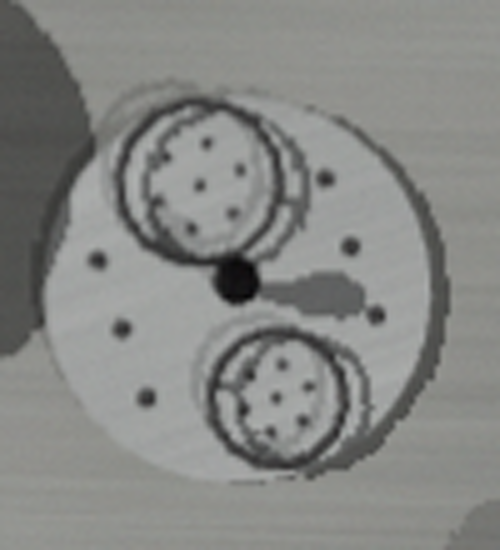

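View pics/top_mat.png

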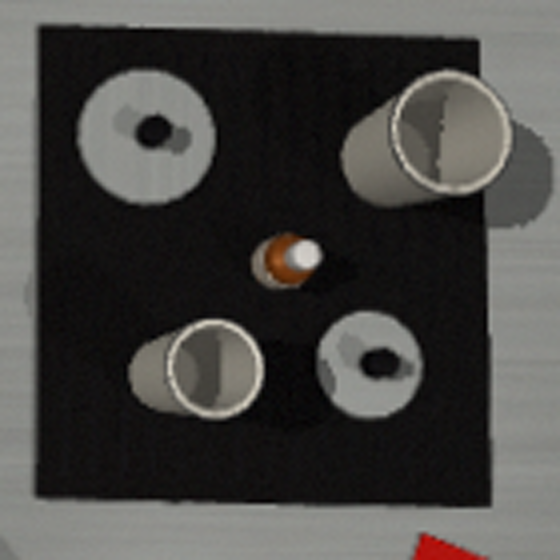

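View pics/sc_rack.png

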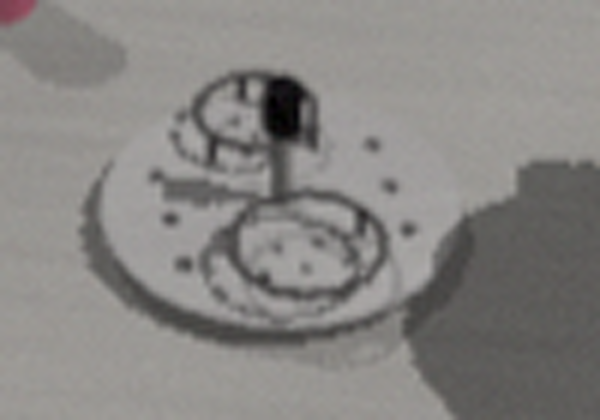

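```bash
cat > fit.py <<'E'
from h import *
from scipy.optimize import minimize
t=np.linspace(0,2*np.pi,60,endpoint=False)
def circ(x,y,z,r): return np.c_[x+r*np.cos(t),y+r*np.sin(t),np.full(60,z)]
def polymask(p,X):
    h=cv2.convexHull(proj(p,X).astype(np.float32)).reshape(-1,2)
    m=np.zeros((420,560),np.uint8);cv2.fillConvexPoly(m,np.round(h*16).astype(np.int32),255,cv2.LINE_AA,4);return m/255.
def fit(views,rings,x0):
    # rings: list of (z,r)
    def c(v):
        s=0
        for p,m in views: s+=1-(lambda a:np.minimum(a,m).sum()/np.maximum(a,m).sum())(polymask(p,np.vstack([circ(v[0],v[1],z,r) for z,r in rings])))
        return s/len(views)
    r=minimize(c,x0,method="Nelder-Mead",options=dict(initial_simplex=[x0,[x0[0]+.01,x0[1]],[x0[0],x0[1]+.01]],xatol=1e-4,fatol=1e-5))
    return r.x.round(4),round(r.fun,3)
E
python3 - <<'E'
from fit import *
pt=np.load("pt0.npy",allow_pickle=True).item();ps=np.load("ps0.npy",allow_pickle=True).item()
P=lambda uv,z:ray(pt,[uv],z)[0].round(4)
print("rack knob",P((297.0,245.8),.0655),"plate",P((297.7,246.9),.0125))
a=P((289.6,226),.0275);b=P((305.2,269),.0275);print("rings",a,b,np.linalg.norm(a-b),"org from rings",b+(a-b)*48/93,"yaw",np.arctan2(*(a-b)[:2][::-1])-np.pi/2)
print("wide",P((472.5,192.7),.089),"nar",P((413.4,252),.099),"wl",P((396.4,194),.011),P((398.2,192.4),.033),"nl",P((452.2,250.7),.011),P((454.7,250.4),.033))
for l,rings,x0 in(("rack",[(.0125,.08)],(.465,-.005)),("wide_beaker",[(.004,.025),(.089,.03)],(.575,-.345)),("narrow_beaker",[(.004,.019),(.099,.023)],(.46,-.228)),("wide_lid",[(.008,.036),(.011,.036)],(.578,-.213)),("narrow_lid",[(.008,.028),(.011,.028)],(.46,-.328)),("dropper",[(.004,.013),(.04,.013)],(.51,-.275))):
  i={"narrow_beaker":(1,0)}.get(l,(0,0))
  vt=(pt,np.load(f"m_{l}_top_{i[0]}.npy"));vs=(ps,np.load(f"m_{l}_scene_{i[1]}.npy"))
  print(l,"top",*fit([vt],rings,x0),"scene",*fit([vs],rings,x0),"both",*fit([vt,vs],rings,x0))
E
```

```text
rack knob [ 0.4609 -0.0085  0.0655] plate [ 0.4613 -0.01    0.0125]
rings [0.5028 0.0074 0.0275] [ 0.4165 -0.026   0.0275] 0.09253783010207235 org from rings [ 0.46104194 -0.00876129  0.0275    ] yaw -1.201527686513332
wide [ 0.5683 -0.345   0.089 ] nar [ 0.4522 -0.2245  0.099 ] wl [ 0.5764 -0.2148  0.011 ] [ 0.5758 -0.2133  0.033 ] nl [ 0.4598 -0.3311  0.011 ] [ 0.4594 -0.328   0.033 ]
rack top [ 0.462 -0.008] 0.026 scene [ 0.462  -0.0072] 0.056 both [ 0.462 -0.008] 0.041
wide_beaker top [ 0.5688 -0.3461] 0.057 scene [ 0.5701 -0.3436] 0.1 both [ 0.5686 -0.3455] 0.081
narrow_beaker top [ 0.4525 -0.2253] 0.079 scene [ 0.453  -0.2233] 0.112 both [ 0.4523 -0.2244] 0.101
wide_lid top [ 0.578  -0.2151] 0.094 scene [ 0.5793 -0.2129] 0.068 both [ 0.5792 -0.2142] 0.093
narrow_lid top [ 0.4592 -0.33  ] 0.092 scene [ 0.4599 -0.3311] 0.294 both [ 0.4593 -0.3303] 0.193
dropper top [ 0.5115 -0.2812] 0.221 scene [ 0.5083 -0.283 ] 0.188 both [ 0.5105 -0.2816] 0.217
```

Run:
```python
from fit import *
pt=np.load("pt0.npy",allow_pickle=True).item();ps=np.load("ps0.npy",allow_pickle=True).item()
# remove handle by opening
for n,p in(("top",pt),("scene",ps)):
    m=np.load(f"m_pan_{n}_0.npy").astype(np.uint8)
    m=cv2.morphologyEx(m,cv2.MORPH_OPEN,cv2.getStructuringElement(cv2.MORPH_ELLIPSE,(31,31)))
    print(n,fit([(p,m)],[(.074,.095),(.149,.095)],(.51,.26)))
x=None
f=pt["frame"].copy()
for c in((.505,.26),):
    pass
save(pt,"top_pan.png",(90,75,230,285),2.8)
```

```text
top (array([0.5118, 0.2599]), np.float64(0.026))
scene (array([0.506 , 0.2601]), np.float64(0.048))
```

View pics/top_pan.png

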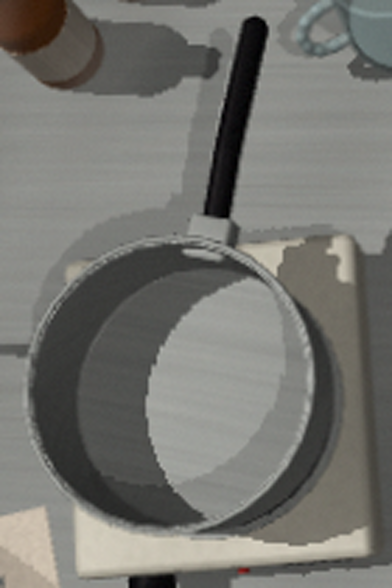

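Run:
```python
from fit import *
pt=np.load("pt0.npy",allow_pickle=True).item();ps=np.load("ps0.npy",allow_pickle=True).item()
S=4
def ov(p,box,c):
    f=cv2.resize(p["frame"][box[1]:box[3],box[0]:box[2]],None,fx=S,fy=S,interpolation=cv2.INTER_CUBIC)
    for z,r,col in((.149,.095,(0,0,255)),(.149,.092,(0,255,0)),(.078,.092,(255,0,0))):
        q=((proj(p,circ(*c,z,r))-[box[0],box[1]]+.5)*S*16).astype(np.int32)
        cv2.polylines(f,[q],True,col,1,cv2.LINE_AA,4)
    return f
a=ov(pt,(95,150,215,280),(.509,.26));b=ov(ps,(340,165,440,250),(.509,.26))
h=max(a.shape[0],b.shape[0]);a,b=[cv2.copyMakeBorder(i,0,h-i.shape[0],0,0,0) for i in(a,b)]
o=np.hstack([a,b]);cv2.imwrite("pics/ov.png",cv2.resize(o,None,fx=.85,fy=.85))
```

```text
(no output)
```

View pics/ov.png

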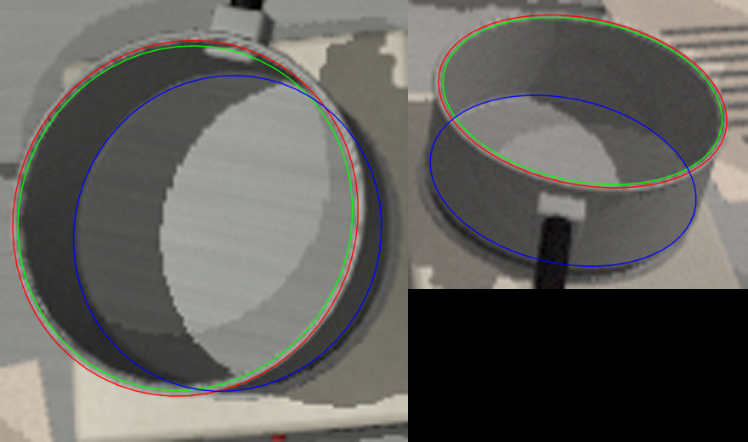

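```bash
cat >> h.py <<'E'
def go(x,y,z,deg=None):
    """needed shift (cm, tool axes) and turn (rad). deg: jaw direction heading in world (mod 180)"""
    s=ctrl.sense();T=R.from_rotvec(s["eef_rot"]);M=T.as_matrix()
    cz=np.degrees(np.arctan2(M[1,2],M[0,2]))
    if deg is None: deg=cz
    while deg-cz>90: deg-=180
    while deg-cz<-90: deg+=180
    a=np.radians(deg);Z=np.array([np.cos(a),np.sin(a),0]);X=np.array([0,0,-1.]);D=np.c_[X,np.cross(Z,X),Z]
    d=M.T@(np.array([x,y,z])-s["position"])*100
    w=R.from_matrix(M.T@D).as_rotvec()
    print("t",round(s["time"],2),"pos",s["position"].round(4),"jaw",round(cz,1),"->",deg,"gap",round(s["finger_gap"],3),"F",s["ft_force"].round(1),"q",s["qpos"].round(2))
    print("  d",d.round(2),"w",w.round(3), "n", round(np.linalg.norm(d)/4.17,1), round(np.degrees(np.linalg.norm(w))/7.16,1))
E
python3 -c "
from h import *
go(.461,-.0087,.12,-68.8)"
```

```text
t 1.9 pos [0.1728 0.4692 0.2313] jaw 69.8 -> 111.2 gap 1.003 F [-0.7  0.3  0. ] q [ 1.22  0.24  0.01  1.34 -0.    1.57]
  d [ 11.13 -43.56 -34.89] w [-0.723  0.     0.   ] n 13.6 5.8
```

Emit:
{"fn": "play_rows", "kwargs": {
  "rows": [
    {"claw": 4, "dx": 0.5, "dy": -3, "dz": -2.4, "wx": -0.1},
    {"claw": 4, "dx": 1, "dy": -6, "dz": -4.8, "wx": -0.2},
    {"claw": 4, "dx": 1.5, "dy": -9, "dz": -7.2, "wx": -0.3},
    {"claw": 4, "dx": 2, "dy": -12, "dz": -9.6, "wx": -0.4},
    {"claw": 4, "dx": 2.5, "dy": -15, "dz": -12, "wx": -0.5},
    {"claw": 4, "dx": 3, "dy": -18, "dz": -14.4, "wx": -0.6},
    {"claw": 4, "dx": 3.5, "dy": -21, "dz": -16.8, "wx": -0.7},
    {"claw": 4, "dx": 4, "dy": -24, "dz": -19.2, "wx": -0.723}
  ]
}}

```text
$.rows[0]: bad value
```

```bash
python3 -c "
from h import *
go(.461,-.0087,.12,-68.8)"
```

```text
t 1.9 pos [0.1728 0.4692 0.2313] jaw 69.8 -> 111.2 gap 1.003 F [-0.7  0.3  0. ] q [ 1.22  0.24  0.01  1.34 -0.    1.57]
  d [ 11.13 -43.56 -34.89] w [-0.723  0.     0.   ] n 13.6 5.8
```

Emit:
{"fn": "play_rows", "kwargs": {
  "rows": [
    {"claw": 4, "dx": 0.5, "dy": -3, "dz": -2.4, "wx": -0.1, "wy": 0, "wz": 0},
    {"claw": 4, "dx": 1, "dy": -6, "dz": -4.8, "wx": -0.2, "wy": 0, "wz": 0},
    {"claw": 4, "dx": 1.5, "dy": -9, "dz": -7.2, "wx": -0.3, "wy": 0, "wz": 0},
    {"claw": 4, "dx": 2, "dy": -12, "dz": -9.6, "wx": -0.4, "wy": 0, "wz": 0},
    {"claw": 4, "dx": 2.5, "dy": -15, "dz": -12, "wx": -0.5, "wy": 0, "wz": 0},
    {"claw": 4, "dx": 3, "dy": -18, "dz": -14.4, "wx": -0.6, "wy": 0, "wz": 0},
    {"claw": 4, "dx": 3.5, "dy": -21, "dz": -16.8, "wx": -0.7, "wy": 0, "wz": 0},
    {"claw": 4, "dx": 4, "dy": -24, "dz": -19.2, "wx": -0.723, "wy": 0, "wz": 0}
  ]
}}

```text
time: 2.57
position: [0.3312, 0.2068, 0.1918]
eef_rot: [-1.48, 1.006, 1.479]
ft_force: [1.1, -0.0, -0.3]
finger_gap: 0.465
```

```bash
python3 -c "
from h import *
go(.461,-.0087,.12,-68.8)"
```

```text
t 2.57 pos [0.3312 0.2068 0.1918] jaw 111.5 -> 111.2 gap 0.465 F [ 1.1 -0.  -0.3] q [ 0.56  0.05 -0.33  1.19  0.    0.18]
  d [  7.17  -4.17 -24.81] w [0.005 0.001 0.001] n 6.3 0.0
```

Emit:
{"fn": "play_rows", "kwargs": {
  "rows": [
    {"claw": 4, "dx": 0.5, "dy": -0.7, "dz": -4, "wx": 0, "wy": 0, "wz": 0},
    {"claw": 4, "dx": 1, "dy": -1.4, "dz": -8, "wx": 0, "wy": 0, "wz": 0},
    {"claw": 4, "dx": 1.5, "dy": -2.1, "dz": -12, "wx": 0, "wy": 0, "wz": 0},
    {"claw": 4, "dx": 2.5, "dy": -2.8, "dz": -16, "wx": 0, "wy": 0, "wz": 0},
    {"claw": 4, "dx": 4, "dy": -3.5, "dz": -20, "wx": 0, "wy": 0, "wz": 0},
    {"claw": 4, "dx": 5, "dy": -4, "dz": -23.5, "wx": 0, "wy": 0, "wz": 0},
    {"claw": 4, "dx": 6.5, "dy": -4.17, "dz": -24.8, "wx": 0, "wy": 0, "wz": 0},
    {"claw": 4, "dx": 7.2, "dy": -4.17, "dz": -24.8, "wx": 0, "wy": 0, "wz": 0}
  ]
}}

```text
time: 3.23
position: [0.4601, -0.0111, 0.1181]
eef_rot: [-1.473, 1.015, 1.473]
ft_force: [-0.8, 1.1, -0.8]
finger_gap: 0.47
```

```bash
python3 -c "
from h import *
go(.461,-.0087,.0465,-68.8)
p=get_image('scene');save(p,'s1.png',(200,100,360,250),4)
p=get_image('top');save(p,'t1.png',(220,180,370,300),4)
"
```

```text
t 3.23 pos [ 0.4601 -0.0111  0.1181] jaw 110.9 -> 111.2 gap 0.47 F [-0.8  1.1 -0.8] q [-0.02  0.25 -0.3   1.03 -0.   -0.39]
  d [ 7.16 -0.18  0.19] w [-0.005 -0.    -0.001] n 1.7 0.0
```

View pics/s1.png

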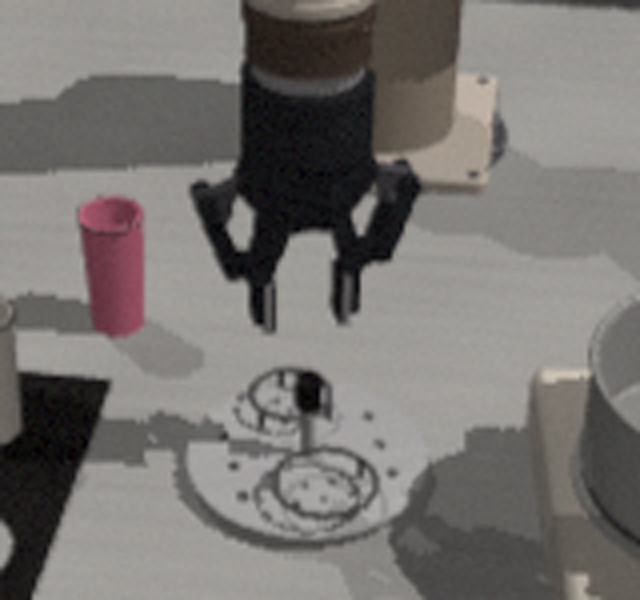

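View pics/t1.png

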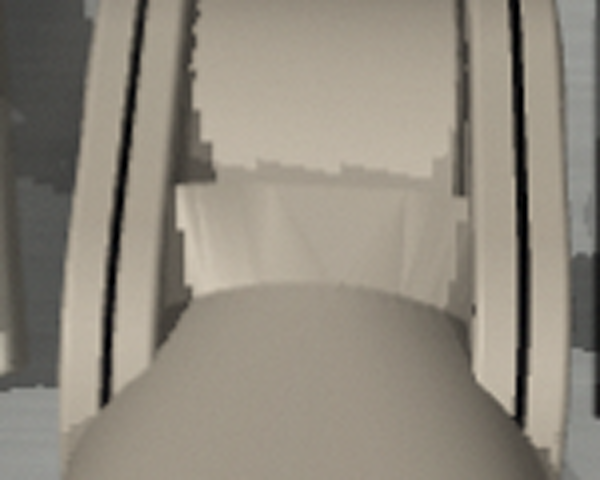

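Emit:
{"fn": "play_rows", "kwargs": {
  "rows": [
    {"claw": 4, "dx": 0, "dy": 0, "dz": 0, "wx": 0, "wy": 0, "wz": 0},
    {"claw": 4, "dx": 2, "dy": 0, "dz": 0, "wx": 0, "wy": 0, "wz": 0},
    {"claw": 4, "dx": 4, "dy": 0, "dz": 0, "wx": 0, "wy": 0, "wz": 0},
    {"claw": 4, "dx": 5.5, "dy": 0, "dz": 0, "wx": 0, "wy": 0, "wz": 0},
    {"claw": 4, "dx": 6.7, "dy": 0, "dz": 0, "wx": 0, "wy": 0, "wz": 0},
    {"claw": 4, "dx": 7.3, "dy": 0, "dz": 0, "wx": 0, "wy": 0, "wz": 0},
    {"claw": 4, "dx": 7.3, "dy": 0, "dz": 0, "wx": 0, "wy": 0, "wz": 0},
    {"claw": 4, "dx": 7.3, "dy": 0, "dz": 0, "wx": 0, "wy": 0, "wz": 0}
  ]
}}

```text
time: 4.0
position: [0.4595, -0.0074, 0.0474]
eef_rot: [-1.478, 1.009, 1.477]
ft_force: [0.9, -0.6, 0.8]
finger_gap: 0.47
```

```bash
python3 -c "
from h import *
go(.461,-.0087,.0465,-68.8)
p=get_image('scene');save(p,'s2.png',(200,100,360,250),4)
"
```

```text
t 4.0 pos [ 0.4595 -0.0074  0.0474] jaw 111.3 -> 111.2 gap 0.47 F [ 0.9 -0.6  0.8] q [-0.02  0.33 -0.39  0.84  0.   -0.39]
  d [ 0.09 -0.09 -0.18] w [ 0.002 -0.     0.001] n 0.1 0.0
```

View pics/s2.png

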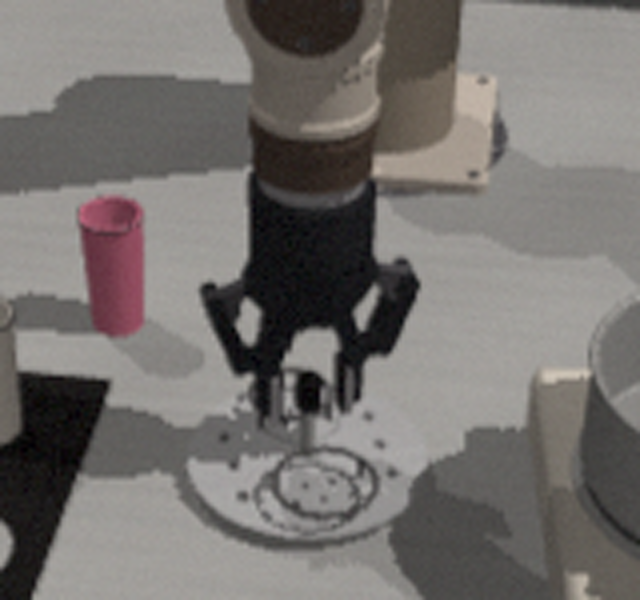

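Emit:
{"fn": "play_rows", "kwargs": {
  "rows": [
    {"claw": 0, "dx": 0, "dy": 0, "dz": 0, "wx": 0, "wy": 0, "wz": 0},
    {"claw": 0, "dx": 0, "dy": 0, "dz": 0, "wx": 0, "wy": 0, "wz": 0},
    {"claw": 0, "dx": 0, "dy": 0, "dz": 0, "wx": 0, "wy": 0, "wz": 0},
    {"claw": 0, "dx": 0, "dy": 0, "dz": 0, "wx": 0, "wy": 0, "wz": 0},
    {"claw": 0, "dx": 0, "dy": 0, "dz": 0, "wx": 0, "wy": 0, "wz": 0},
    {"claw": 0, "dx": -1, "dy": 0, "dz": 0, "wx": 0, "wy": 0, "wz": 0},
    {"claw": 0, "dx": -2, "dy": 0, "dz": 0, "wx": 0, "wy": 0, "wz": 0},
    {"claw": 0, "dx": -3, "dy": 0, "dz": 0, "wx": 0, "wy": 0, "wz": 0}
  ]
}}

```text
time: 4.72
position: [0.4585, -0.0084, 0.0765]
eef_rot: [-1.475, 1.012, 1.478]
ft_force: [0.4, 0.5, -1.6]
finger_gap: 0.189
```

```bash
python3 -c "
from h import *
go(.51,.2595,.26)
p=get_image('scene');save(p,'s3.png',(200,100,360,250),4)
"
```

```text
t 4.72 pos [ 0.4585 -0.0084  0.0765] jaw 111.2 -> 111.19470657975235 gap 0.189 F [ 0.4  0.5 -1.6] q [-0.02  0.29 -0.36  0.92 -0.   -0.39]
  d [-18.36 -14.46  23.12] w [ 0.     0.    -0.002] n 7.9 0.0
```

View pics/s3.png

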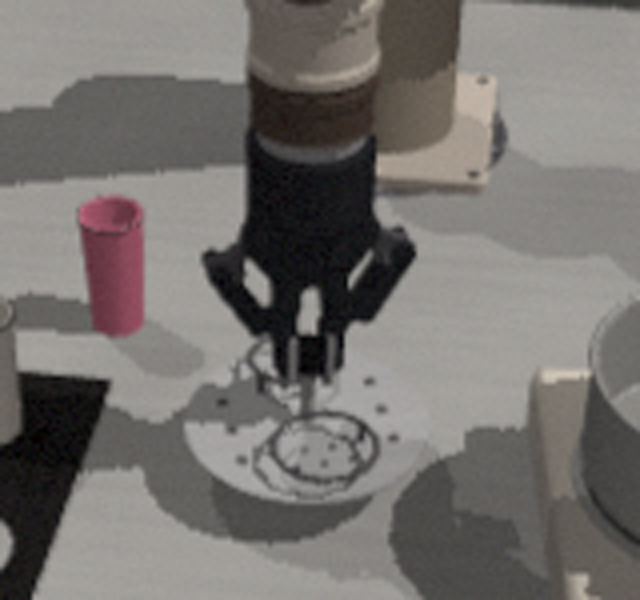

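Emit:
{"fn": "play_rows", "kwargs": {
  "rows": [
    {"claw": 0, "dx": -1.5, "dy": 0, "dz": 0, "wx": 0, "wy": 0, "wz": 0},
    {"claw": 0, "dx": -4, "dy": 0, "dz": 0, "wx": 0, "wy": 0, "wz": 0},
    {"claw": 0, "dx": -7, "dy": -0.5, "dz": 0.8, "wx": 0, "wy": 0, "wz": 0},
    {"claw": 0, "dx": -10, "dy": -1.5, "dz": 2.4, "wx": 0, "wy": 0, "wz": 0},
    {"claw": 0, "dx": -13, "dy": -3, "dz": 4.8, "wx": 0, "wy": 0, "wz": 0},
    {"claw": 0, "dx": -15, "dy": -4.5, "dz": 7.2, "wx": 0, "wy": 0, "wz": 0},
    {"claw": 0, "dx": -16, "dy": -6, "dz": 9.6, "wx": 0, "wy": 0, "wz": 0},
    {"claw": 0, "dx": -16.5, "dy": -7.5, "dz": 12, "wx": 0, "wy": 0, "wz": 0}
  ]
}}

```text
time: 5.43
position: [0.4867, 0.132, 0.2435]
eef_rot: [-1.478, 1.008, 1.473]
ft_force: [0.7, 0.0, -2.3]
finger_gap: 0.189
```

Emit:
{"fn": "play_rows", "kwargs": {
  "rows": [
    {"claw": 0, "dx": 0, "dy": -1.5, "dz": 2.4, "wx": 0, "wy": 0, "wz": 0},
    {"claw": 0, "dx": 0, "dy": -3, "dz": 4.8, "wx": 0, "wy": 0, "wz": 0},
    {"claw": 0, "dx": 0, "dy": -4.5, "dz": 7.2, "wx": 0, "wy": 0, "wz": 0},
    {"claw": 0, "dx": 0, "dy": -5.8, "dz": 9.2, "wx": 0, "wy": 0, "wz": 0},
    {"claw": 0, "dx": 0, "dy": -6.6, "dz": 10.5, "wx": 0, "wy": 0, "wz": 0},
    {"claw": 0, "dx": 0, "dy": -7, "dz": 11.1, "wx": 0, "wy": 0, "wz": 0},
    {"claw": 0, "dx": 0, "dy": -7, "dz": 11.1, "wx": 0, "wy": 0, "wz": 0},
    {"claw": 0, "dx": 0, "dy": -7, "dz": 11.1, "wx": 0, "wy": 0, "wz": 0}
  ]
}}

```text
time: 6.1
position: [0.5104, 0.259, 0.2407]
eef_rot: [-1.477, 1.013, 1.477]
ft_force: [0.9, -0.8, -2.7]
finger_gap: 0.192
```

```bash
python3 -c "
from h import *
go(.51,.2595,.14)
p=get_image('scene');save(p,'s4.png',(280,60,480,280),2.7)
p=get_image('top');save(p,'t4.png',(80,130,250,290),3)
"
```

```text
t 6.1 pos [0.5104 0.259  0.2407] jaw 111.2 -> 111.21637064038843 gap 0.192 F [ 0.9 -0.8 -2.7] q [ 0.47  0.38  0.23  1.42 -0.    0.1 ]
  d [10.07  0.    0.07] w [-0.    -0.001 -0.002] n 2.4 0.0
```

View pics/s4.png

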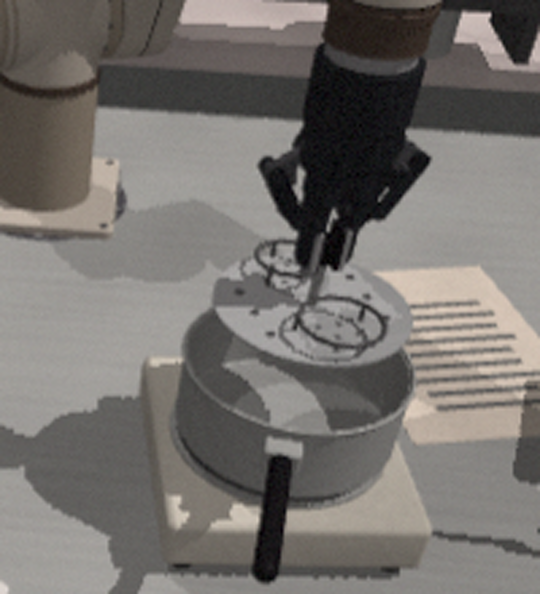

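View pics/t4.png

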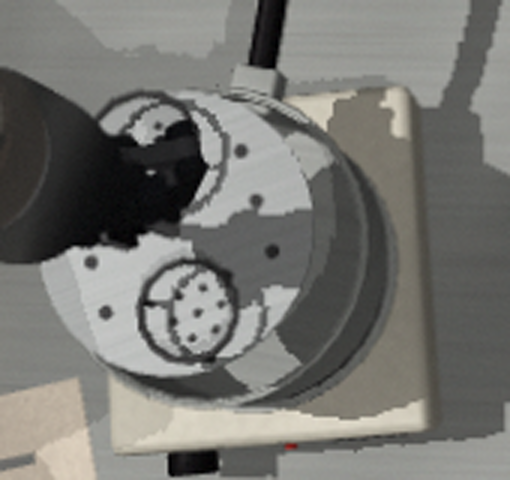

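```bash
cat >> h.py <<'E'
def rays(p,uv):
    o=cam(p)[2];a=ray(p,[uv],0.0)[0];v=a-o;return o,v/np.linalg.norm(v)
def tri(l):
    A=np.zeros((3,3));b=np.zeros(3)
    for p,uv in l:
        o,v=rays(p,uv);M=np.eye(3)-np.outer(v,v);A+=M;b+=M@o
    x=np.linalg.solve(A,b);return x.round(4),[ (proj(p,x)[0]-uv).round(1).tolist() for p,uv in l]
E
python3 -c "
from h import *
pt=np.load('pt0.npy',allow_pickle=True).item();ps=np.load('ps0.npy',allow_pickle=True).item()
print('small',tri([(pt,(142.3,233.6)),(ps,(387.2,155.4))]))
print('large',tri([(ps,(406,178.3)),(pt,(134.5,179.7))]))
e=np.array([.5104,.259,.2217]);d=np.array([.932,.361,0])
for c in (e-.048*d,e+.045*d): print(c,proj(pt,c),proj(ps,c))
"
```

```text
small (array([0.4663, 0.2425, 0.2192]), [[-0.8, -0.0], [-0.6, 0.1]])
large (array([0.5551, 0.2685, 0.2195]), [[-3.5, 0.8], [-4.5, -0.3]])
[0.465664 0.241672 0.2217  ] [[141.35559058 233.87037519]] [[386.41722071 154.43195199]]
[0.55234  0.275245 0.2217  ] [[125.4767622 180.7733425]] [[405.80386529 177.79077529]]
```

Emit:
{"fn": "play_rows", "kwargs": {
  "rows": [
    {"claw": 0, "dx": 1, "dy": 0, "dz": 0, "wx": 0, "wy": 0, "wz": 0},
    {"claw": 0, "dx": 2.5, "dy": 0, "dz": 0, "wx": 0, "wy": 0, "wz": 0},
    {"claw": 0, "dx": 4.5, "dy": 0, "dz": 0, "wx": 0, "wy": 0, "wz": 0},
    {"claw": 0, "dx": 6.5, "dy": 0, "dz": 0, "wx": 0, "wy": 0, "wz": 0},
    {"claw": 0, "dx": 8.5, "dy": 0, "dz": 0, "wx": 0, "wy": 0, "wz": 0},
    {"claw": 0, "dx": 9.7, "dy": 0, "dz": 0, "wx": 0, "wy": 0, "wz": 0},
    {"claw": 0, "dx": 10.4, "dy": 0, "dz": 0, "wx": 0, "wy": 0, "wz": 0},
    {"claw": 0, "dx": 10.8, "dy": 0, "dz": 0, "wx": 0, "wy": 0, "wz": 0}
  ]
}}

```text
time: 6.87
position: [0.51, 0.2584, 0.1321]
eef_rot: [-1.475, 1.014, 1.477]
ft_force: [-0.3, -0.1, -2.6]
finger_gap: 0.191
```

Emit:
{"fn": "play_rows", "kwargs": {
  "rows": [
    {"claw": 0, "dx": 0.1, "dy": 0, "dz": 0, "wx": 0, "wy": 0, "wz": 0},
    {"claw": 0, "dx": 0.2, "dy": 0, "dz": 0, "wx": 0, "wy": 0, "wz": 0},
    {"claw": 0, "dx": 0.3, "dy": 0, "dz": 0, "wx": 0, "wy": 0, "wz": 0},
    {"claw": 0, "dx": 0.4, "dy": 0, "dz": 0, "wx": 0, "wy": 0, "wz": 0},
    {"claw": 0, "dx": 0.5, "dy": 0, "dz": 0, "wx": 0, "wy": 0, "wz": 0},
    {"claw": 0, "dx": 0.6, "dy": 0, "dz": 0, "wx": 0, "wy": 0, "wz": 0},
    {"claw": 0, "dx": 0.6, "dy": 0, "dz": 0, "wx": 0, "wy": 0, "wz": 0},
    {"claw": 0, "dx": 0.6, "dy": 0, "dz": 0, "wx": 0, "wy": 0, "wz": 0}
  ]
}}

```text
time: 7.53
position: [0.5108, 0.2596, 0.1276]
eef_rot: [-1.477, 1.011, 1.476]
ft_force: [-0.2, 0.4, -2.5]
finger_gap: 0.189
```

```bash
python3 -c "
from h import *
go(.51,.2595,.1245)
p=get_image('scene');save(p,'s5.png',(320,100,460,280),3.3)
p=get_image('top');save(p,'t5.png',(80,130,250,290),3)
"
```

```text
t 7.53 pos [0.5108 0.2596 0.1276] jaw 111.2 -> 111.21444920505964 gap 0.189 F [-0.2  0.4 -2.5] q [ 0.47  0.45  0.02  1.15 -0.    0.1 ]
  d [0.31 0.08 0.01] w [-0.  0.  0.] n 0.1 0.0
```

View pics/s5.png

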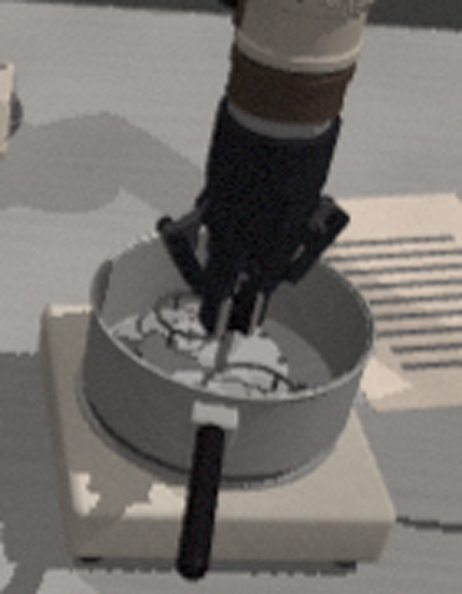

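Emit:
{"fn": "play_rows", "kwargs": {
  "rows": [
    {"claw": 0, "dx": 0.06, "dy": 0, "dz": 0, "wx": 0, "wy": 0, "wz": 0},
    {"claw": 0, "dx": 0.12, "dy": 0, "dz": 0, "wx": 0, "wy": 0, "wz": 0},
    {"claw": 0, "dx": 0.18, "dy": 0, "dz": 0, "wx": 0, "wy": 0, "wz": 0},
    {"claw": 0, "dx": 0.24, "dy": 0, "dz": 0, "wx": 0, "wy": 0, "wz": 0},
    {"claw": 0, "dx": 0.3, "dy": 0, "dz": 0, "wx": 0, "wy": 0, "wz": 0},
    {"claw": 0, "dx": 0.33, "dy": 0, "dz": 0, "wx": 0, "wy": 0, "wz": 0},
    {"claw": 0, "dx": 0.36, "dy": 0, "dz": 0, "wx": 0, "wy": 0, "wz": 0},
    {"claw": 0, "dx": 0.36, "dy": 0, "dz": 0, "wx": 0, "wy": 0, "wz": 0}
  ]
}}

```text
time: 8.3
position: [0.5108, 0.2596, 0.1257]
eef_rot: [-1.477, 1.009, 1.476]
ft_force: [-4.1, -1.9, 8.7]
finger_gap: 0.193
```

Emit:
{"fn": "play_rows", "kwargs": {
  "rows": [
    {"claw": 0, "dx": -0.1, "dy": 0, "dz": 0, "wx": 0, "wy": 0, "wz": 0},
    {"claw": 2.5, "dx": -0.1, "dy": 0, "dz": 0, "wx": 0, "wy": 0, "wz": 0},
    {"claw": 4, "dx": -0.1, "dy": 0, "dz": 0, "wx": 0, "wy": 0, "wz": 0},
    {"claw": 4, "dx": -0.1, "dy": 0, "dz": 0, "wx": 0, "wy": 0, "wz": 0},
    {"claw": 4, "dx": -1.5, "dy": 0, "dz": 0, "wx": 0, "wy": 0, "wz": 0},
    {"claw": 4, "dx": -4.5, "dy": 0, "dz": 0, "wx": 0, "wy": 0, "wz": 0},
    {"claw": 4, "dx": -8, "dy": 0, "dz": 0, "wx": 0, "wy": 0, "wz": 0},
    {"claw": 4, "dx": -12, "dy": 0, "dz": 0, "wx": 0, "wy": 0, "wz": 0}
  ]
}}

```text
time: 8.97
position: [0.5098, 0.259, 0.2434]
eef_rot: [-1.476, 1.015, 1.479]
ft_force: [-0.0, 0.0, -0.3]
finger_gap: 0.467
```

```bash
python3 -c "
from h import *
go(.4523,-.2245,.22,30)
go(.569,-.345,.22,30)
"
```

```text
t 8.97 pos [0.5098 0.259  0.2434] jaw 111.2 -> 30 gap 0.467 F [-0.   0.  -0.3] q [ 0.47  0.38  0.24  1.43 -0.    0.1 ]
  d [  2.45  22.84 -43.  ] w [ 1.417 -0.003 -0.003] n 11.7 11.3
t 8.97 pos [0.5098 0.259  0.2434] jaw 111.2 -> 30 gap 0.467 F [-0.   0.  -0.3] q [ 0.47  0.38  0.24  1.43 -0.    0.1 ]
  d [  2.43  16.32 -58.45] w [ 1.417 -0.003 -0.003] n 14.6 11.3
```

```bash
python3 -c "
from h import *
p=get_image('scene');save(p,'s6.png',(330,160,450,260),6)
p=get_image('top');save(p,'t6.png',(90,140,220,280),4)
"
```

View pics/s6.png

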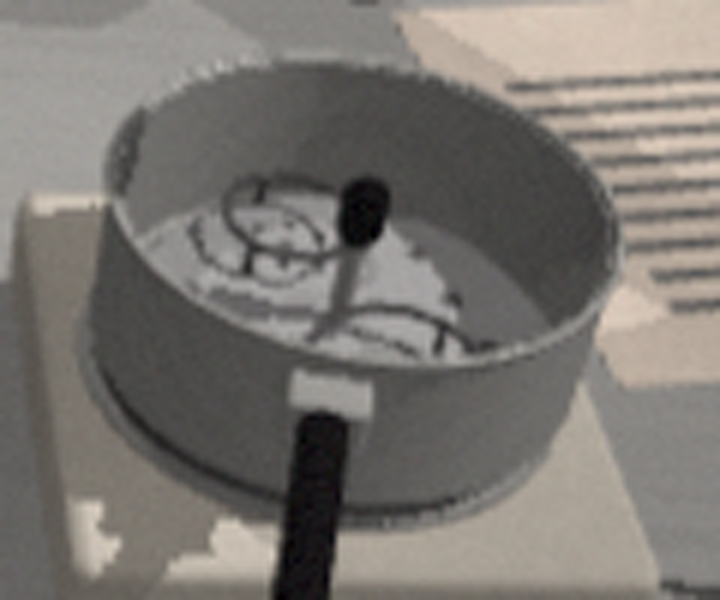

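View pics/t6.png

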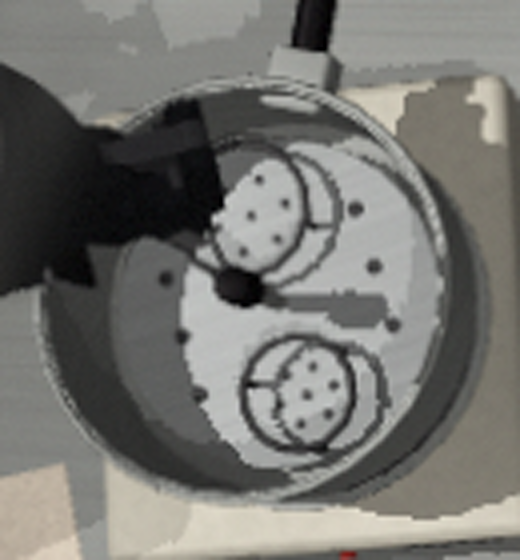

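Emit:
{"fn": "play_rows", "kwargs": {
  "rows": [
    {"claw": 4, "dx": 0, "dy": 1.5, "dz": -3, "wx": 0, "wy": 0, "wz": 0},
    {"claw": 4, "dx": 0, "dy": 3.2, "dz": -6.2, "wx": 0, "wy": 0, "wz": 0},
    {"claw": 4, "dx": 0, "dy": 5, "dz": -9.6, "wx": 0, "wy": 0, "wz": 0},
    {"claw": 6, "dx": 0, "dy": 6.8, "dz": -13, "wx": 0, "wy": 0, "wz": 0},
    {"claw": 6, "dx": 0.5, "dy": 8.6, "dz": -16.4, "wx": 0, "wy": 0, "wz": 0},
    {"claw": 6, "dx": 1, "dy": 10.4, "dz": -19.8, "wx": 0, "wy": 0, "wz": 0},
    {"claw": 6, "dx": 1.5, "dy": 12.2, "dz": -23.2, "wx": 0, "wy": 0, "wz": 0},
    {"claw": 6, "dx": 2, "dy": 14, "dz": -26.6, "wx": 0, "wy": 0, "wz": 0}
  ]
}}

```text
time: 9.73
position: [0.4761, -0.0408, 0.2236]
eef_rot: [-1.477, 1.01, 1.476]
ft_force: [1.5, -0.3, 0.1]
finger_gap: 0.702
```

Emit:
{"fn": "play_rows", "kwargs": {
  "rows": [
    {"claw": 6, "dx": 0.5, "dy": 1.8, "dz": -3.4, "wx": 0, "wy": 0, "wz": 0},
    {"claw": 6, "dx": 1, "dy": 3.6, "dz": -6.8, "wx": 0, "wy": 0, "wz": 0},
    {"claw": 6, "dx": 2, "dy": 5.4, "dz": -10, "wx": 0, "wy": 0, "wz": 0},
    {"claw": 6, "dx": 3, "dy": 7, "dz": -13, "wx": 0, "wy": 0, "wz": 0},
    {"claw": 6, "dx": 4, "dy": 8.2, "dz": -15.4, "wx": 0, "wy": 0, "wz": 0},
    {"claw": 6, "dx": 5, "dy": 8.84, "dz": -16.4, "wx": 0, "wy": 0, "wz": 0},
    {"claw": 6, "dx": 5.5, "dy": 8.84, "dz": -16.4, "wx": 0, "wy": 0, "wz": 0},
    {"claw": 6, "dx": 5.5, "dy": 8.84, "dz": -16.4, "wx": 0, "wy": 0, "wz": 0}
  ]
}}

```text
time: 10.4
position: [0.4523, -0.2234, 0.1672]
eef_rot: [-1.472, 1.011, 1.479]
ft_force: [-0.2, 0.9, 0.3]
finger_gap: 0.704
```

```bash
python3 -c "
from h import *
go(.4523,-.2245,.061)
p=get_image('scene');save(p,'s7.png',(100,90,280,260),3.5)
p=get_image('top');save(p,'t7.png',(90,140,220,280),4)
"
```

```text
t 10.4 pos [ 0.4523 -0.2234  0.1672] jaw 111.1 -> 111.13864908653073 gap 0.704 F [-0.2  0.9  0.3] q [-0.46  0.29 -0.1   1.18  0.   -0.83]
  d [10.62  0.02 -0.13] w [ 0.     0.003 -0.002] n 2.5 0.0
```

View pics/s7.png

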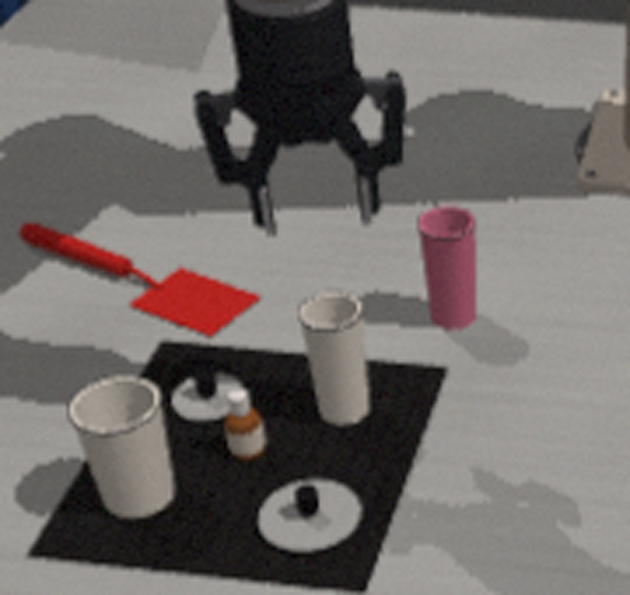

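View pics/t7.png

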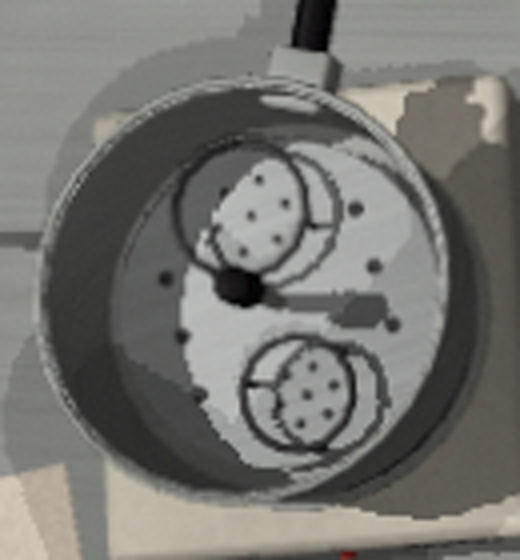

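```bash
python3 -c "
from h import *
p=np.load('pt0.npy',allow_pickle=True).item()
a=ray(p,[(149.8,191.3)],.1055)[0];b=ray(p,[(164.3,237.8)],.1055)[0];k=ray(p,[(149.6,211.3)],.1435)[0]
print(a,b,np.linalg.norm(a-b),b+(a-b)*48/93,k,np.degrees(np.arctan2(a[1]-b[1],a[0]-b[0])))
"
```

```text
[0.55581893 0.27537564 0.1055    ] [0.46744916 0.24106284 0.1055    ] 0.09479759508634182 [0.51305937 0.25877267 0.1055    ] [0.51236839 0.25907984 0.1435    ] 21.220521627836945
```

Emit:
{"fn": "play_rows", "kwargs": {
  "rows": [
    {"claw": 6, "dx": 2, "dy": 0, "dz": -0.1, "wx": 0, "wy": 0, "wz": 0},
    {"claw": 6, "dx": 4.5, "dy": 0, "dz": -0.1, "wx": 0, "wy": 0, "wz": 0},
    {"claw": 6, "dx": 7, "dy": 0, "dz": -0.1, "wx": 0, "wy": 0, "wz": 0},
    {"claw": 6, "dx": 9, "dy": 0, "dz": -0.1, "wx": 0, "wy": 0, "wz": 0},
    {"claw": 6, "dx": 10.2, "dy": 0, "dz": -0.1, "wx": 0, "wy": 0, "wz": 0},
    {"claw": 6, "dx": 10.5, "dy": 0, "dz": -0.1, "wx": 0, "wy": 0, "wz": 0},
    {"claw": 6, "dx": 10.5, "dy": 0, "dz": -0.1, "wx": 0, "wy": 0, "wz": 0},
    {"claw": 6, "dx": 10.5, "dy": 0, "dz": -0.1, "wx": 0, "wy": 0, "wz": 0}
  ]
}}

```text
time: 11.17
position: [0.4549, -0.2244, 0.0651]
eef_rot: [-1.479, 1.009, 1.476]
ft_force: [0.1, 1.0, -1.0]
finger_gap: 0.703
```

```bash
python3 -c "
from h import *
go(.4523,-.2245,.061)
p=get_image('scene');save(p,'s8.png',(120,110,260,250),4)
"
```

```text
t 11.17 pos [ 0.4549 -0.2244  0.0651] jaw 111.3 -> 111.30259081078792 gap 0.703 F [ 0.1  1.  -1. ] q [-0.46  0.39 -0.25  0.93  0.   -0.83]
  d [0.41 0.25 0.08] w [ 0.    -0.001  0.001] n 0.1 0.0
```

View pics/s8.png

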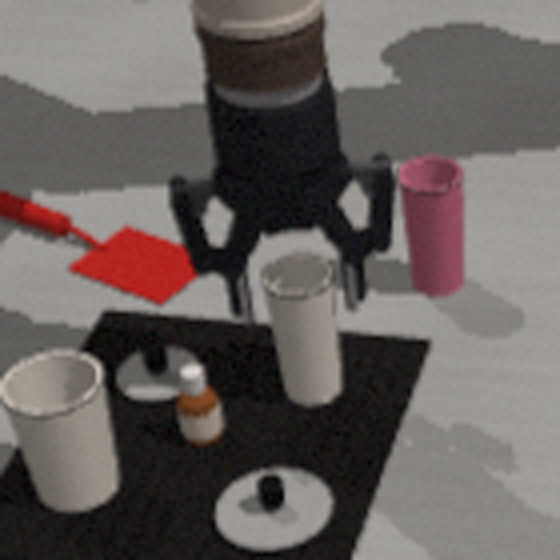

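Emit:
{"fn": "play_rows", "kwargs": {
  "rows": [
    {"claw": 6, "dx": 0.4, "dy": 0.1, "dz": 0, "wx": 0, "wy": 0, "wz": 0},
    {"claw": 6, "dx": 0.4, "dy": 0.1, "dz": 0, "wx": 0, "wy": 0, "wz": 0},
    {"claw": 3, "dx": 0.4, "dy": 0.1, "dz": 0, "wx": 0, "wy": 0, "wz": 0},
    {"claw": 3, "dx": 0.4, "dy": 0.1, "dz": 0, "wx": 0, "wy": 0, "wz": 0},
    {"claw": 3, "dx": 0.4, "dy": 0.1, "dz": 0, "wx": 0, "wy": 0, "wz": 0},
    {"claw": 3, "dx": 0.4, "dy": 0.1, "dz": 0, "wx": 0, "wy": 0, "wz": 0},
    {"claw": 3, "dx": -0.6, "dy": 0.1, "dz": 0, "wx": 0, "wy": 0, "wz": 0},
    {"claw": 3, "dx": -2.6, "dy": 0.1, "dz": 0, "wx": 0, "wy": 0, "wz": 0}
  ]
}}

```text
time: 11.88
position: [0.4507, -0.2244, 0.0883]
eef_rot: [-1.472, 1.012, 1.482]
ft_force: [-0.0, -0.4, -0.9]
finger_gap: 0.517
```

```bash
python3 -c "
from h import *
go(.4673,.2418,.26)
p=get_image('scene');save(p,'s9.png',(120,90,260,250),3.5)
"
```

```text
t 11.88 pos [ 0.4507 -0.2244  0.0883] jaw 111.2 -> 111.19534019975127 gap 0.517 F [-0.  -0.4 -0.9] q [-0.46  0.36 -0.22  0.99 -0.   -0.83]
  d [-17.08 -18.33  42.94] w [ 0.     0.004 -0.004] n 11.9 0.0
```

View pics/s9.png

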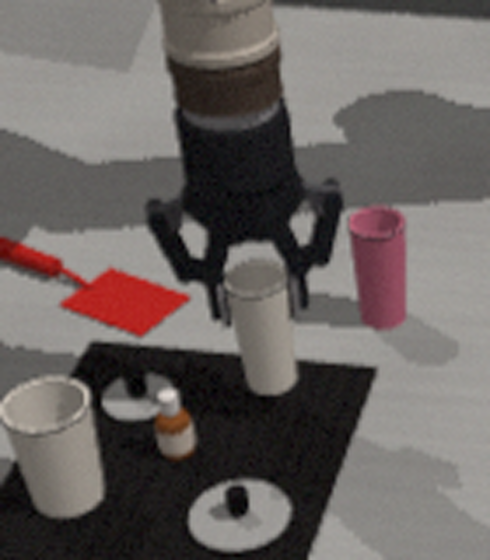

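Emit:
{"fn": "play_rows", "kwargs": {
  "rows": [
    {"claw": 3, "dx": -2, "dy": 0, "dz": 0, "wx": 0, "wy": 0, "wz": 0},
    {"claw": 3, "dx": -5, "dy": 0, "dz": 0, "wx": 0, "wy": 0, "wz": 0},
    {"claw": 3, "dx": -8, "dy": -0.5, "dz": 1.2, "wx": 0, "wy": 0, "wz": 0},
    {"claw": 3, "dx": -11, "dy": -1.5, "dz": 3.5, "wx": 0, "wy": 0, "wz": 0},
    {"claw": 3, "dx": -13.5, "dy": -2.7, "dz": 6.3, "wx": 0, "wy": 0, "wz": 0},
    {"claw": 3, "dx": -15.5, "dy": -4, "dz": 9.4, "wx": 0, "wy": 0, "wz": 0},
    {"claw": 3, "dx": -16.5, "dy": -5.4, "dz": 12.6, "wx": 0, "wy": 0, "wz": 0},
    {"claw": 3, "dx": -17, "dy": -6.8, "dz": 15.9, "wx": 0, "wy": 0, "wz": 0}
  ]
}}

```text
time: 12.6
position: [0.4597, -0.0516, 0.2626]
eef_rot: [-1.479, 1.009, 1.471]
ft_force: [-0.1, -1.3, -1.2]
finger_gap: 0.518
```

Emit:
{"fn": "play_rows", "kwargs": {
  "rows": [
    {"claw": 3, "dx": 0, "dy": -1.4, "dz": 3.3, "wx": 0, "wy": 0, "wz": 0},
    {"claw": 3, "dx": 0, "dy": -2.9, "dz": 6.8, "wx": 0, "wy": 0, "wz": 0},
    {"claw": 3, "dx": 0, "dy": -4.5, "dz": 10.5, "wx": 0, "wy": 0, "wz": 0},
    {"claw": 3, "dx": 0, "dy": -6.1, "dz": 14.3, "wx": 0, "wy": 0, "wz": 0},
    {"claw": 3, "dx": 0, "dy": -7.7, "dz": 18, "wx": 0, "wy": 0, "wz": 0},
    {"claw": 3, "dx": 0, "dy": -9.2, "dz": 21.5, "wx": 0, "wy": 0, "wz": 0},
    {"claw": 3, "dx": 0, "dy": -10.4, "dz": 24.4, "wx": 0, "wy": 0, "wz": 0},
    {"claw": 3, "dx": 0, "dy": -11.2, "dz": 26.2, "wx": 0, "wy": 0, "wz": 0}
  ]
}}

```text
time: 13.27
position: [0.4681, 0.2356, 0.26]
eef_rot: [-1.478, 1.008, 1.478]
ft_force: [-0.0, 0.2, -0.5]
finger_gap: 0.519
```

```bash
python3 -c "
from h import *
go(.4673,.2418,.1505)
"
```

```text
t 13.27 pos [0.4681 0.2356 0.26  ] jaw 111.4 -> 111.38009516438488 gap 0.519 F [-0.   0.2 -0.5] q [0.47 0.28 0.13 1.42 0.   0.09]
  d [10.95 -0.14  0.6 ] w [-0.     0.001  0.001] n 2.6 0.0
```

Emit:
{"fn": "play_rows", "kwargs": {
  "rows": [
    {"claw": 3, "dx": 0, "dy": -0.1, "dz": 0.7, "wx": 0, "wy": 0, "wz": 0},
    {"claw": 3, "dx": 1, "dy": -0.1, "dz": 0.7, "wx": 0, "wy": 0, "wz": 0},
    {"claw": 3, "dx": 2, "dy": -0.1, "dz": 0.7, "wx": 0, "wy": 0, "wz": 0},
    {"claw": 3, "dx": 2.5, "dy": -0.1, "dz": 0.7, "wx": 0, "wy": 0, "wz": 0},
    {"claw": 3, "dx": 3, "dy": -0.1, "dz": 0.7, "wx": 0, "wy": 0, "wz": 0},
    {"claw": 3, "dx": 3, "dy": -0.1, "dz": 0.7, "wx": 0, "wy": 0, "wz": 0},
    {"claw": 3, "dx": 3, "dy": -0.1, "dz": 0.7, "wx": 0, "wy": 0, "wz": 0},
    {"claw": 3, "dx": 3, "dy": -0.1, "dz": 0.7, "wx": 0, "wy": 0, "wz": 0}
  ]
}}

```text
time: 13.93
position: [0.4671, 0.2387, 0.2303]
eef_rot: [-1.476, 1.011, 1.475]
ft_force: [0.5, 0.0, -1.0]
finger_gap: 0.515
```

```bash
python3 -c "
from h import *
go(.4673,.2418,.1505)
go(.4673,.2418,.1505)
p=get_image('scene');save(p,'s10.png',(320,80,460,260),3.3)
p=get_image('top');save(p,'t10.png',(80,130,250,290),3)
go(.4673,.2418,.1505)
"
```

```text
t 13.93 pos [0.4671 0.2387 0.2303] jaw 111.1 -> 111.1403109213067 gap 0.515 F [ 0.5  0.  -1. ] q [ 0.47  0.29  0.07  1.35 -0.    0.1 ]
  d [ 7.98 -0.13  0.28] w [ 0.    -0.     0.001] n 1.9 0.0
t 13.93 pos [0.4671 0.2387 0.2303] jaw 111.1 -> 111.1403109213067 gap 0.515 F [ 0.5  0.  -1. ] q [ 0.47  0.29  0.07  1.35 -0.    0.1 ]
  d [ 7.98 -0.13  0.28] w [ 0.    -0.     0.001] n 1.9 0.0
t 14.03 pos [0.4671 0.239  0.2305] jaw 111.2 -> 111.17434199312805 gap 0.511 F [-0.1 -0.8 -0.3] q [ 0.47  0.29  0.07  1.35 -0.    0.1 ]
  d [ 8.   -0.11  0.25] w [-0.     0.     0.001] n 1.9 0.0
```

View pics/s10.png

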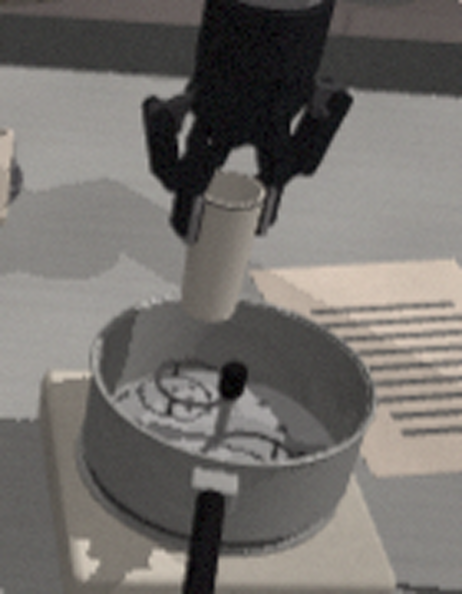

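View pics/t10.png

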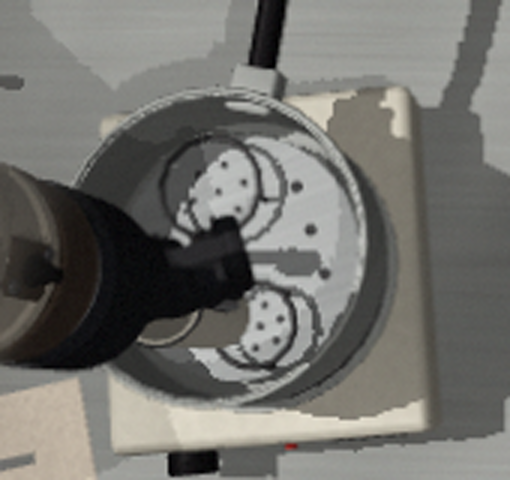

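```bash
python3 -c "
from fit import *
p=np.load('ps0.npy',allow_pickle=True).item()
c=(.4671,.239);z=.2303-.0565
f=cv2.imread('pics/s10.png')
for zz,r in((z,.019),(z+.095,.023)):
    q=((proj(p,circ(*c,zz,r))-[320,80]+.5)*3.3).astype(np.int32)
    cv2.polylines(f,[q],True,(0,0,255),1)
q=((proj(p,circ(.4673,.2418,.1055,.027))-[320,80]+.5)*3.3).astype(np.int32);cv2.polylines(f,[q],True,(0,255,0),1)
cv2.imwrite('pics/s10b.png',cv2.resize(f[120:480,60:400],None,fx=1.6,fy=1.6))
"
```

```text
(no output)
```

View pics/s10b.png

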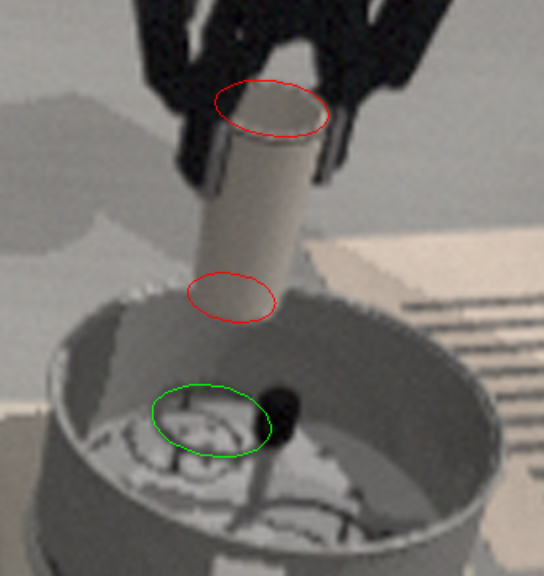

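Emit:
{"fn": "play_rows", "kwargs": {
  "rows": [
    {"claw": 3, "dx": 1, "dy": -0.1, "dz": 0.15, "wx": 0, "wy": 0, "wz": 0},
    {"claw": 3, "dx": 2.5, "dy": -0.1, "dz": 0.15, "wx": 0, "wy": 0, "wz": 0},
    {"claw": 3, "dx": 4.5, "dy": -0.1, "dz": 0.15, "wx": 0, "wy": 0, "wz": 0},
    {"claw": 3, "dx": 6, "dy": -0.1, "dz": 0.15, "wx": 0, "wy": 0, "wz": 0},
    {"claw": 3, "dx": 7, "dy": -0.1, "dz": 0.15, "wx": 0, "wy": 0, "wz": 0},
    {"claw": 3, "dx": 7.5, "dy": -0.1, "dz": 0.15, "wx": 0, "wy": 0, "wz": 0},
    {"claw": 3, "dx": 7.7, "dy": -0.1, "dz": 0.15, "wx": 0, "wy": 0, "wz": 0},
    {"claw": 3, "dx": 7.7, "dy": -0.1, "dz": 0.15, "wx": 0, "wy": 0, "wz": 0}
  ]
}}

```text
time: 14.7
position: [0.4672, 0.2411, 0.1529]
eef_rot: [-1.476, 1.011, 1.477]
ft_force: [0.1, -0.0, -0.8]
finger_gap: 0.519
```

```bash
python3 -c "
from h import *
go(.4673,.2418,.147)
p=get_image('scene');save(p,'s11.png',(320,80,460,260),3.3)
p=get_image('top');save(p,'t11.png',(80,130,250,290),3)
"
```

```text
t 14.7 pos [0.4672 0.2411 0.1529] jaw 111.2 -> 111.21620414680699 gap 0.519 F [ 0.1 -0.  -0.8] q [ 0.48  0.34 -0.07  1.16  0.    0.11]
  d [ 0.59 -0.03  0.06] w [-0. -0. -0.] n 0.1 0.0
```

View pics/s11.png

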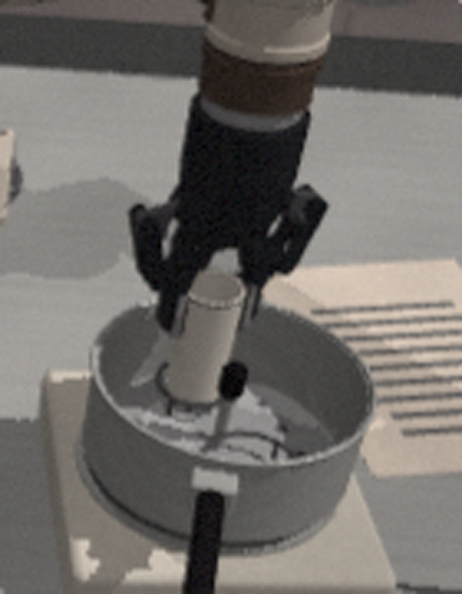

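View pics/t11.png

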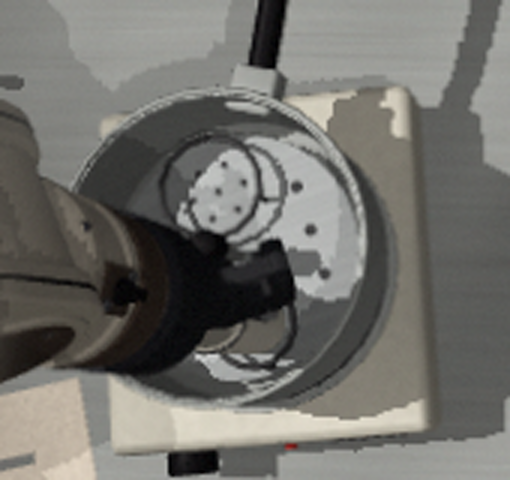

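Emit:
{"fn": "play_rows", "kwargs": {
  "rows": [
    {"claw": 3, "dx": 0.15, "dy": 0, "dz": 0, "wx": 0, "wy": 0, "wz": 0},
    {"claw": 3, "dx": 0.3, "dy": 0, "dz": 0, "wx": 0, "wy": 0, "wz": 0},
    {"claw": 3, "dx": 0.4, "dy": 0, "dz": 0, "wx": 0, "wy": 0, "wz": 0},
    {"claw": 3, "dx": 0.5, "dy": 0, "dz": 0, "wx": 0, "wy": 0, "wz": 0},
    {"claw": 3, "dx": 0.55, "dy": 0, "dz": 0, "wx": 0, "wy": 0, "wz": 0},
    {"claw": 3, "dx": 0.6, "dy": 0, "dz": 0, "wx": 0, "wy": 0, "wz": 0},
    {"claw": 3, "dx": 0.65, "dy": 0, "dz": 0, "wx": 0, "wy": 0, "wz": 0},
    {"claw": 3, "dx": 0.65, "dy": 0, "dz": 0, "wx": 0, "wy": 0, "wz": 0}
  ]
}}

```text
time: 15.47
position: [0.4675, 0.2412, 0.1472]
eef_rot: [-1.477, 1.01, 1.476]
ft_force: [-1.5, -0.5, 3.9]
finger_gap: 0.519
```

Emit:
{"fn": "play_rows", "kwargs": {
  "rows": [
    {"claw": 5, "dx": 0, "dy": 0, "dz": 0, "wx": 0, "wy": 0, "wz": 0},
    {"claw": 6, "dx": 0, "dy": 0, "dz": 0, "wx": 0, "wy": 0, "wz": 0},
    {"claw": 6, "dx": 0, "dy": 0, "dz": 0, "wx": 0, "wy": 0, "wz": 0},
    {"claw": 6, "dx": -0.5, "dy": 0, "dz": 0, "wx": 0, "wy": 0, "wz": 0},
    {"claw": 6, "dx": -2, "dy": 0, "dz": 0, "wx": 0, "wy": 0, "wz": 0},
    {"claw": 6, "dx": -4.5, "dy": 0, "dz": 0, "wx": 0, "wy": 0, "wz": 0},
    {"claw": 6, "dx": -7, "dy": 0, "dz": 0, "wx": 0, "wy": 0, "wz": 0},
    {"claw": 6, "dx": -10, "dy": 0, "dz": 0, "wx": 0, "wy": 0, "wz": 0}
  ]
}}

```text
time: 16.13
position: [0.4664, 0.2406, 0.2466]
eef_rot: [-1.476, 1.013, 1.478]
ft_force: [0.1, 0.1, -1.4]
finger_gap: 0.7
```

```bash
python3 -c "
from h import *
go(.569,-.345,.2)
p=get_image('scene');save(p,'s12.png',(320,80,460,260),3.3)
"
```

```text
t 16.13 pos [0.4664 0.2406 0.2466] jaw 111.2 -> 111.20990229145438 gap 0.7 F [ 0.1  0.1 -1.4] q [0.48 0.29 0.11 1.39 0.   0.11]
  d [  4.71  11.61 -58.31] w [-0.    -0.    -0.003] n 14.3 0.0
```

View pics/s12.png

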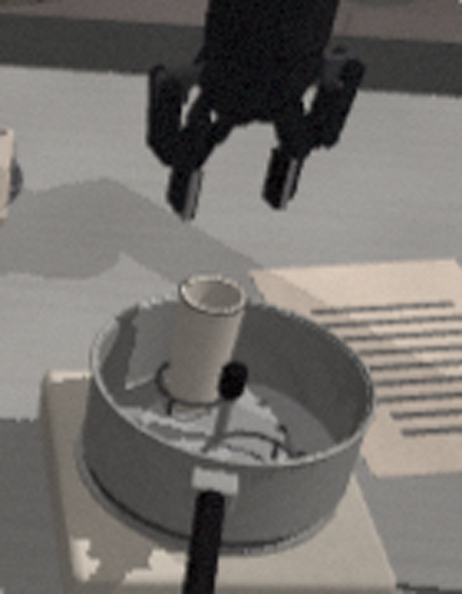

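Emit:
{"fn": "play_rows", "kwargs": {
  "rows": [
    {"claw": 6, "dx": 0, "dy": 0.6, "dz": -3, "wx": 0, "wy": 0, "wz": 0},
    {"claw": 6, "dx": 0, "dy": 1.3, "dz": -6.5, "wx": 0, "wy": 0, "wz": 0},
    {"claw": 6, "dx": 0, "dy": 2.1, "dz": -10.4, "wx": 0, "wy": 0, "wz": 0},
    {"claw": 7.8, "dx": 0, "dy": 2.9, "dz": -14.4, "wx": 0, "wy": 0, "wz": 0},
    {"claw": 7.8, "dx": 0, "dy": 3.7, "dz": -18.4, "wx": 0, "wy": 0, "wz": 0},
    {"claw": 7.8, "dx": 0, "dy": 4.5, "dz": -22.4, "wx": 0, "wy": 0, "wz": 0},
    {"claw": 7.8, "dx": 0.5, "dy": 5.3, "dz": -26.4, "wx": 0, "wy": 0, "wz": 0},
    {"claw": 7.8, "dx": 1, "dy": 6.1, "dz": -30.4, "wx": 0, "wy": 0, "wz": 0}
  ]
}}

```text
time: 16.85
position: [0.5206, -0.0665, 0.237]
eef_rot: [-1.478, 1.01, 1.475]
ft_force: [0.2, 0.5, 1.5]
finger_gap: 0.912
```

Emit:
{"fn": "play_rows", "kwargs": {
  "rows": [
    {"claw": 7.8, "dx": 0.5, "dy": 0.8, "dz": -4, "wx": 0, "wy": 0, "wz": 0},
    {"claw": 7.8, "dx": 1, "dy": 1.6, "dz": -8, "wx": 0, "wy": 0, "wz": 0},
    {"claw": 7.8, "dx": 2, "dy": 2.4, "dz": -12, "wx": 0, "wy": 0, "wz": 0},
    {"claw": 7.8, "dx": 3, "dy": 3.2, "dz": -16, "wx": 0, "wy": 0, "wz": 0},
    {"claw": 7.8, "dx": 4, "dy": 4, "dz": -20, "wx": 0, "wy": 0, "wz": 0},
    {"claw": 7.8, "dx": 5, "dy": 4.7, "dz": -23.6, "wx": 0, "wy": 0, "wz": 0},
    {"claw": 7.8, "dx": 6, "dy": 5.2, "dz": -26.4, "wx": 0, "wy": 0, "wz": 0},
    {"claw": 7.8, "dx": 6.5, "dy": 5.5, "dz": -27.9, "wx": 0, "wy": 0, "wz": 0}
  ]
}}

```text
time: 17.52
position: [0.5692, -0.3482, 0.1692]
eef_rot: [-1.473, 1.014, 1.475]
ft_force: [-0.5, 0.3, -0.2]
finger_gap: 0.916
```

```bash
python3 -c "
from h import *
go(.569,-.345,.054)
p=get_image('scene');save(p,'s13.png',(90,90,260,260),3.4)
go(.569,-.345,.054)
"
```

```text
t 17.52 pos [ 0.5692 -0.3482  0.1692] jaw 111.0 -> 111.00736446528973 gap 0.916 F [-0.5  0.3 -0.2] q [-0.55  0.61  0.41  1.37 -0.   -0.92]
  d [11.52 -0.11  0.3 ] w [ 0.     0.001 -0.002] n 2.8 0.0
t 17.57 pos [ 0.5689 -0.3496  0.1681] jaw 110.9 -> 110.92236713514272 gap 0.912 F [-0.6 -1.3 -1.4] q [-0.55  0.61  0.41  1.37 -0.   -0.92]
  d [11.41 -0.2   0.42] w [ 0.     0.    -0.003] n 2.7 0.0
```

View pics/s13.png

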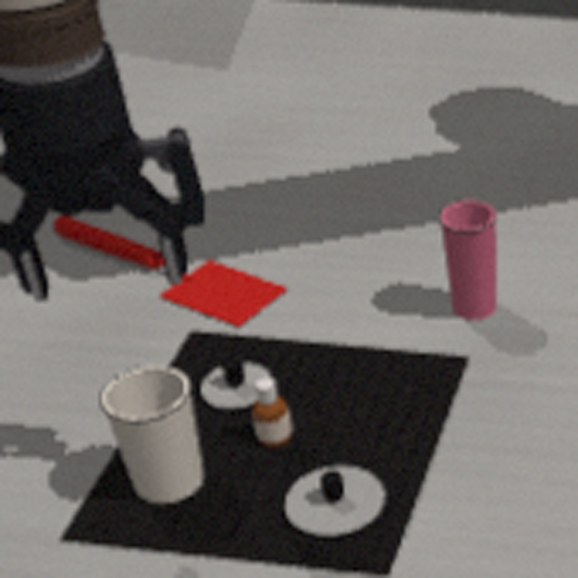

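Emit:
{"fn": "play_rows", "kwargs": {
  "rows": [
    {"claw": 7.8, "dx": 0, "dy": 0, "dz": 0.2, "wx": 0, "wy": 0, "wz": 0},
    {"claw": 7.8, "dx": 1, "dy": 0, "dz": 0.2, "wx": 0, "wy": 0, "wz": 0},
    {"claw": 7.8, "dx": 2.5, "dy": 0, "dz": 0.2, "wx": 0, "wy": 0, "wz": 0},
    {"claw": 7.8, "dx": 4, "dy": 0, "dz": 0.2, "wx": 0, "wy": 0, "wz": 0},
    {"claw": 7.8, "dx": 5, "dy": 0, "dz": 0.2, "wx": 0, "wy": 0, "wz": 0},
    {"claw": 7.8, "dx": 5.5, "dy": 0, "dz": 0.2, "wx": 0, "wy": 0, "wz": 0},
    {"claw": 7.8, "dx": 5.5, "dy": 0, "dz": 0.2, "wx": 0, "wy": 0, "wz": 0},
    {"claw": 7.8, "dx": 5.5, "dy": 0, "dz": 0.2, "wx": 0, "wy": 0, "wz": 0}
  ]
}}

```text
time: 18.23
position: [0.5695, -0.3419, 0.117]
eef_rot: [-1.477, 1.01, 1.477]
ft_force: [0.7, -0.4, 0.5]
finger_gap: 0.915
```

```bash
python3 -c "
from h import *
go(.569,-.345,.054)
p=get_image('scene');save(p,'s14.png',(90,110,220,260),4)
go(.569,-.345,.054)
"
```

```text
t 18.23 pos [ 0.5695 -0.3419  0.117 ] jaw 111.3 -> 111.26619913457083 gap 0.915 F [ 0.7 -0.4  0.5] q [-0.54  0.63  0.3   1.25  0.   -0.91]
  d [ 6.3   0.16 -0.27] w [ 0. -0.  0.] n 1.5 0.0
t 18.28 pos [ 0.5698 -0.3424  0.1175] jaw 111.2 -> 111.2489235448492 gap 0.916 F [ 0.4 -0.1  0. ] q [-0.54  0.63  0.31  1.25  0.   -0.91]
  d [ 6.35  0.18 -0.21] w [ 0.    -0.001  0.001] n 1.5 0.0
```

View pics/s14.png

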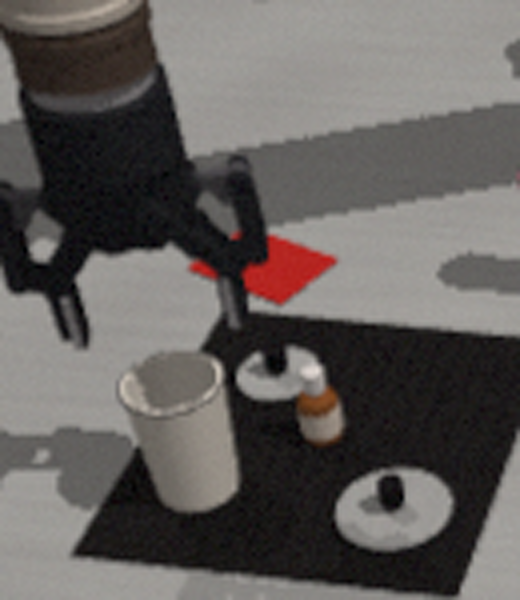

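```bash
python3 -c "
from h import *
p=np.load('ps0.npy',allow_pickle=True).item()
for X in((.5697,-.3422,.125),(.569,-.345,.089)): print(((proj(p,X)-[90,110]+.5)*4).round())
"
```

```text
[[159. 335.]]
[[168. 381.]]
```

Emit:
{"fn": "play_rows", "kwargs": {
  "rows": [
    {"claw": 7.8, "dx": 1.5, "dy": 0.1, "dz": -0.1, "wx": 0, "wy": 0, "wz": 0},
    {"claw": 7.8, "dx": 3, "dy": 0.1, "dz": -0.15, "wx": 0, "wy": 0, "wz": 0},
    {"claw": 7.8, "dx": 4.5, "dy": 0.1, "dz": -0.15, "wx": 0, "wy": 0, "wz": 0},
    {"claw": 7.8, "dx": 5.6, "dy": 0.1, "dz": -0.15, "wx": 0, "wy": 0, "wz": 0},
    {"claw": 7.8, "dx": 6.3, "dy": 0.1, "dz": -0.15, "wx": 0, "wy": 0, "wz": 0},
    {"claw": 7.8, "dx": 6.4, "dy": 0.1, "dz": -0.15, "wx": 0, "wy": 0, "wz": 0},
    {"claw": 7.8, "dx": 6.4, "dy": 0.1, "dz": -0.15, "wx": 0, "wy": 0, "wz": 0},
    {"claw": 7.8, "dx": 6.4, "dy": 0.1, "dz": -0.15, "wx": 0, "wy": 0, "wz": 0}
  ]
}}

```text
time: 18.95
position: [0.5694, -0.3447, 0.0535]
eef_rot: [-1.478, 1.011, 1.475]
ft_force: [0.2, 0.0, 0.4]
finger_gap: 0.911
```

```bash
python3 -c "
from h import *
go(.569,-.344,.053)
p=get_image('scene');save(p,'s15.png',(90,110,220,260),4)
"
```

```text
t 18.95 pos [ 0.5694 -0.3447  0.0535] jaw 111.2 -> 111.21137915328694 gap 0.911 F [0.2 0.  0.4] q [-0.54  0.68  0.22  1.11 -0.   -0.91]
  d [0.05 0.01 0.08] w [ 0.    -0.001  0.001] n 0.0 0.0
```

View pics/s15.png

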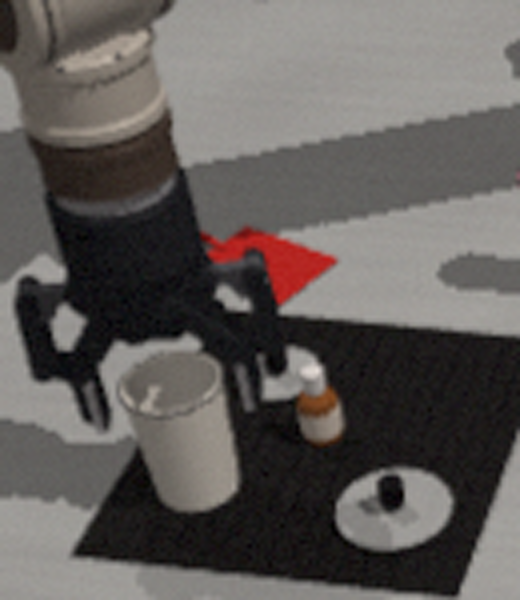

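Emit:
{"fn": "play_rows", "kwargs": {
  "rows": [
    {"claw": 6.5, "dx": 0, "dy": 0, "dz": 0, "wx": 0, "wy": 0, "wz": 0},
    {"claw": 4.5, "dx": 0, "dy": 0, "dz": 0, "wx": 0, "wy": 0, "wz": 0},
    {"claw": 4.5, "dx": 0, "dy": 0, "dz": 0, "wx": 0, "wy": 0, "wz": 0},
    {"claw": 4.5, "dx": 0, "dy": 0, "dz": 0, "wx": 0, "wy": 0, "wz": 0},
    {"claw": 4.5, "dx": 0, "dy": 0, "dz": 0, "wx": 0, "wy": 0, "wz": 0},
    {"claw": 4.5, "dx": -0.5, "dy": 0, "dz": 0, "wx": 0, "wy": 0, "wz": 0},
    {"claw": 4.5, "dx": -1.5, "dy": 0, "dz": 0, "wx": 0, "wy": 0, "wz": 0},
    {"claw": 4.5, "dx": -3.5, "dy": 0, "dz": 0, "wx": 0, "wy": 0, "wz": 0}
  ]
}}

```text
time: 19.67
position: [0.5666, -0.3431, 0.0848]
eef_rot: [-1.47, 1.011, 1.483]
ft_force: [-1.0, 0.1, -2.2]
finger_gap: 0.668
```

```bash
python3 -c "
from h import *
go(.5539,.2755,.255)
p=get_image('scene');save(p,'s16.png',(90,90,220,240),4)
"
```

```text
t 19.67 pos [ 0.5666 -0.3431  0.0848] jaw 111.2 -> 111.20840445308448 gap 0.668 F [-1.   0.1 -2.2] q [-0.54  0.65  0.26  1.19 -0.   -0.91]
  d [-16.8  -21.12  58.22] w [ 0.     0.005 -0.004] n 15.4 0.1
```

View pics/s16.png

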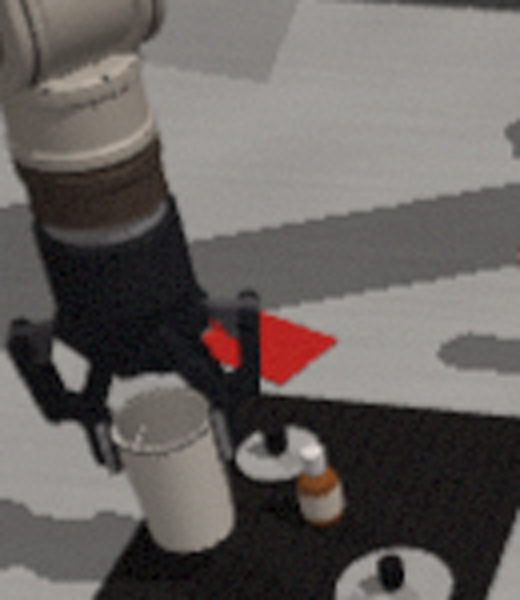

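Emit:
{"fn": "play_rows", "kwargs": {
  "rows": [
    {"claw": 4.5, "dx": -2.5, "dy": 0, "dz": 0, "wx": 0, "wy": 0, "wz": 0},
    {"claw": 4.5, "dx": -5.5, "dy": 0, "dz": 0, "wx": 0, "wy": 0, "wz": 0},
    {"claw": 4.5, "dx": -8.5, "dy": -0.2, "dz": 0.6, "wx": 0, "wy": 0, "wz": 0},
    {"claw": 4.5, "dx": -11.5, "dy": -1, "dz": 2.6, "wx": 0, "wy": 0, "wz": 0},
    {"claw": 4.5, "dx": -14, "dy": -2, "dz": 5.4, "wx": 0, "wy": 0, "wz": 0},
    {"claw": 4.5, "dx": -16, "dy": -3.2, "dz": 8.8, "wx": 0, "wy": 0, "wz": 0},
    {"claw": 4.5, "dx": -17, "dy": -4.5, "dz": 12.4, "wx": 0, "wy": 0, "wz": 0},
    {"claw": 4.5, "dx": -17, "dy": -5.8, "dz": 16, "wx": 0, "wy": 0, "wz": 0}
  ]
}}

```text
time: 20.38
position: [0.5662, -0.1736, 0.2612]
eef_rot: [-1.481, 1.009, 1.469]
ft_force: [0.1, -0.3, -0.6]
finger_gap: 0.667
```

Emit:
{"fn": "play_rows", "kwargs": {
  "rows": [
    {"claw": 4.5, "dx": 0, "dy": -1.3, "dz": 3.6, "wx": 0, "wy": 0, "wz": 0},
    {"claw": 4.5, "dx": 0, "dy": -2.6, "dz": 7.2, "wx": 0, "wy": 0, "wz": 0},
    {"claw": 4.5, "dx": 0, "dy": -3.9, "dz": 10.8, "wx": 0, "wy": 0, "wz": 0},
    {"claw": 4.5, "dx": 0, "dy": -5.2, "dz": 14.4, "wx": 0, "wy": 0, "wz": 0},
    {"claw": 4.5, "dx": 0, "dy": -6.5, "dz": 18, "wx": 0, "wy": 0, "wz": 0},
    {"claw": 4.5, "dx": 0, "dy": -7.8, "dz": 21.6, "wx": 0, "wy": 0, "wz": 0},
    {"claw": 4.5, "dx": 0, "dy": -9.1, "dz": 25.2, "wx": 0, "wy": 0, "wz": 0},
    {"claw": 4.5, "dx": 0, "dy": -10.4, "dz": 28.8, "wx": 0, "wy": 0, "wz": 0}
  ]
}}

```text
time: 21.05
position: [0.5574, 0.1337, 0.2577]
eef_rot: [-1.477, 1.011, 1.476]
ft_force: [1.1, -0.7, -0.6]
finger_gap: 0.668
```

```bash
python3 -c "
from h import *
go(.5539,.2755,.25)
"
```

```text
t 21.05 pos [0.5574 0.1337 0.2577] jaw 111.2 -> 111.2042217908299 gap 0.668 F [ 1.1 -0.7 -0.6] q [ 0.24  0.38  0.27  1.46 -0.   -0.13]
  d [ 0.77 -4.8  13.35] w [ 0.    -0.     0.001] n 3.4 0.0
```

Emit:
{"fn": "play_rows", "kwargs": {
  "rows": [
    {"claw": 4.5, "dx": 0, "dy": -1.1, "dz": 3.2, "wx": 0, "wy": 0, "wz": 0},
    {"claw": 4.5, "dx": 0, "dy": -2.2, "dz": 6.2, "wx": 0, "wy": 0, "wz": 0},
    {"claw": 4.5, "dx": 0, "dy": -3.2, "dz": 8.9, "wx": 0, "wy": 0, "wz": 0},
    {"claw": 4.5, "dx": 0, "dy": -4, "dz": 11.1, "wx": 0, "wy": 0, "wz": 0},
    {"claw": 4.5, "dx": 0.5, "dy": -4.6, "dz": 12.6, "wx": 0, "wy": 0, "wz": 0},
    {"claw": 4.5, "dx": 1.5, "dy": -4.85, "dz": 13.35, "wx": 0, "wy": 0, "wz": 0},
    {"claw": 4.5, "dx": 2.5, "dy": -4.85, "dz": 13.35, "wx": 0, "wy": 0, "wz": 0},
    {"claw": 4.5, "dx": 2.5, "dy": -4.85, "dz": 13.35, "wx": 0, "wy": 0, "wz": 0}
  ]
}}

```text
time: 21.72
position: [0.5532, 0.2725, 0.2287]
eef_rot: [-1.476, 1.017, 1.48]
ft_force: [0.4, -0.7, -2.1]
finger_gap: 0.666
```

```bash
python3 -c "
from fit import *
go(.5539,.2755,.1395)
p=get_image('scene');save(p,'s17.png',(320,80,460,260),3.3)
s=ctrl.sense();c=s['position'][:2];z=s['position'][2]-.049
f=cv2.imread('pics/s17.png')
for zz,r in((z,.025),(z+.085,.03)):
    q=((proj(p,circ(*c,zz,r))-[320,80]+.5)*3.3).astype(np.int32)
    cv2.polylines(f,[q],True,(0,0,255),1)
q=((proj(p,circ(.5539,.2755,.1055,.033))-[320,80]+.5)*3.3).astype(np.int32);cv2.polylines(f,[q],True,(0,255,0),1)
cv2.imwrite('pics/s17.png',f)
"
```

```text
t 21.72 pos [0.5532 0.2725 0.2287] jaw 111.2 -> 111.1976071974185 gap 0.666 F [ 0.4 -0.7 -2.1] q [ 0.46  0.49  0.35  1.45 -0.    0.09]
  d [ 8.92 -0.23  0.27] w [-0.    -0.001 -0.006] n 2.1 0.1
```

View pics/s17.png

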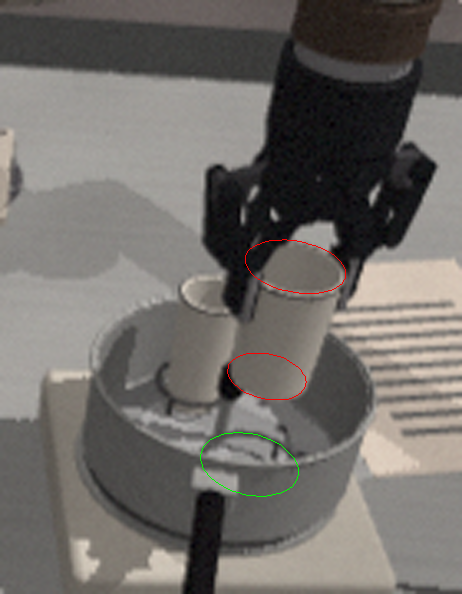

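Emit:
{"fn": "play_rows", "kwargs": {
  "rows": [
    {"claw": 4.5, "dx": 0, "dy": -0.1, "dz": 0.15, "wx": 0, "wy": 0, "wz": 0},
    {"claw": 4.5, "dx": 1, "dy": -0.1, "dz": 0.15, "wx": 0, "wy": 0, "wz": 0},
    {"claw": 4.5, "dx": 2, "dy": -0.1, "dz": 0.15, "wx": 0, "wy": 0, "wz": 0},
    {"claw": 4.5, "dx": 3.2, "dy": -0.1, "dz": 0.15, "wx": 0, "wy": 0, "wz": 0},
    {"claw": 4.5, "dx": 4.5, "dy": -0.1, "dz": 0.15, "wx": 0, "wy": 0, "wz": 0},
    {"claw": 4.5, "dx": 5.5, "dy": -0.1, "dz": 0.15, "wx": 0, "wy": 0, "wz": 0},
    {"claw": 4.5, "dx": 6, "dy": -0.1, "dz": 0.15, "wx": 0, "wy": 0, "wz": 0},
    {"claw": 4.5, "dx": 6, "dy": -0.1, "dz": 0.15, "wx": 0, "wy": 0, "wz": 0}
  ]
}}

```text
time: 22.43
position: [0.5541, 0.2749, 0.1705]
eef_rot: [-1.475, 1.014, 1.478]
ft_force: [-0.1, 0.1, -1.6]
finger_gap: 0.669
```

```bash
python3 -c "
from fit import *
go(.5539,.2755,.1395)
p=get_image('scene');save(p,'s18.png',(320,80,460,260),3.3)
p=get_image('top');save(p,'t18.png',(80,130,250,290),3)
go(.5539,.2755,.1395)
"
```

```text
t 22.43 pos [0.5541 0.2749 0.1705] jaw 111.2 -> 111.18384782899224 gap 0.669 F [-0.1  0.1 -1.6] q [ 0.46  0.51  0.24  1.31 -0.    0.09]
  d [ 3.1  -0.01  0.07] w [-0.    -0.    -0.003] n 0.7 0.0
t 22.53 pos [0.5552 0.2756 0.1726] jaw 111.2 -> 111.19711779698576 gap 0.669 F [-0.4  1.  -0.9] q [0.46 0.51 0.24 1.31 0.   0.09]
  d [3.31 0.12 0.04] w [-0.  0.  0.] n 0.8 0.0
```

View pics/s18.png

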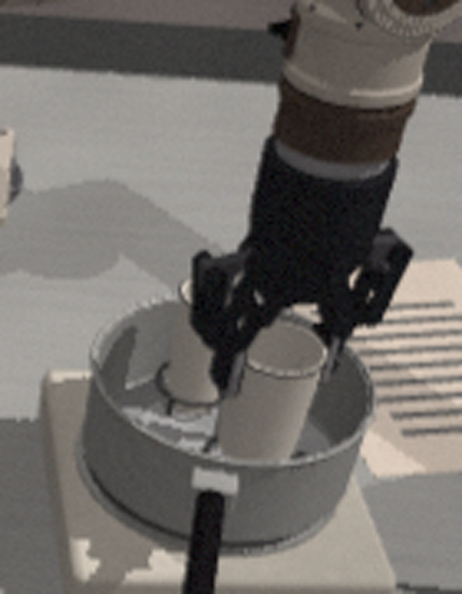

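View pics/t18.png

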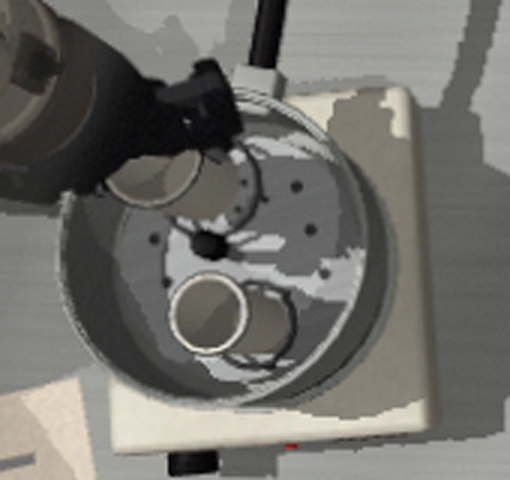

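Emit:
{"fn": "play_rows", "kwargs": {
  "rows": [
    {"claw": 4.5, "dx": 0.5, "dy": 0, "dz": 0, "wx": 0, "wy": 0, "wz": 0},
    {"claw": 4.5, "dx": 1, "dy": 0, "dz": 0, "wx": 0, "wy": 0, "wz": 0},
    {"claw": 4.5, "dx": 1.5, "dy": 0, "dz": 0, "wx": 0, "wy": 0, "wz": 0},
    {"claw": 4.5, "dx": 1.9, "dy": 0, "dz": 0, "wx": 0, "wy": 0, "wz": 0},
    {"claw": 4.5, "dx": 2.2, "dy": 0, "dz": 0, "wx": 0, "wy": 0, "wz": 0},
    {"claw": 4.5, "dx": 2.4, "dy": 0, "dz": 0, "wx": 0, "wy": 0, "wz": 0},
    {"claw": 4.5, "dx": 2.6, "dy": 0, "dz": 0, "wx": 0, "wy": 0, "wz": 0},
    {"claw": 4.5, "dx": 2.7, "dy": 0, "dz": 0, "wx": 0, "wy": 0, "wz": 0}
  ]
}}

```text
time: 23.2
position: [0.555, 0.2756, 0.1452]
eef_rot: [-1.476, 1.011, 1.477]
ft_force: [0.5, 0.5, -1.3]
finger_gap: 0.67
```

Emit:
{"fn": "play_rows", "kwargs": {
  "rows": [
    {"claw": 4.5, "dx": 0.1, "dy": 0, "dz": 0, "wx": 0, "wy": 0, "wz": 0},
    {"claw": 4.5, "dx": 0.2, "dy": 0, "dz": 0, "wx": 0, "wy": 0, "wz": 0},
    {"claw": 4.5, "dx": 0.3, "dy": 0, "dz": 0, "wx": 0, "wy": 0, "wz": 0},
    {"claw": 4.5, "dx": 0.35, "dy": 0, "dz": 0, "wx": 0, "wy": 0, "wz": 0},
    {"claw": 4.5, "dx": 0.4, "dy": 0, "dz": 0, "wx": 0, "wy": 0, "wz": 0},
    {"claw": 4.5, "dx": 0.45, "dy": 0, "dz": 0, "wx": 0, "wy": 0, "wz": 0},
    {"claw": 4.5, "dx": 0.5, "dy": 0, "dz": 0, "wx": 0, "wy": 0, "wz": 0},
    {"claw": 4.5, "dx": 0.5, "dy": 0, "dz": 0, "wx": 0, "wy": 0, "wz": 0}
  ]
}}

```text
time: 23.87
position: [0.5551, 0.2757, 0.1406]
eef_rot: [-1.477, 1.011, 1.476]
ft_force: [0.0, -0.4, -1.7]
finger_gap: 0.666
```

Emit:
{"fn": "play_rows", "kwargs": {
  "rows": [
    {"claw": 4.5, "dx": 0.06, "dy": 0, "dz": 0, "wx": 0, "wy": 0, "wz": 0},
    {"claw": 4.5, "dx": 0.12, "dy": 0, "dz": 0, "wx": 0, "wy": 0, "wz": 0},
    {"claw": 4.5, "dx": 0.18, "dy": 0, "dz": 0, "wx": 0, "wy": 0, "wz": 0},
    {"claw": 4.5, "dx": 0.22, "dy": 0, "dz": 0, "wx": 0, "wy": 0, "wz": 0},
    {"claw": 4.5, "dx": 0.26, "dy": 0, "dz": 0, "wx": 0, "wy": 0, "wz": 0},
    {"claw": 4.5, "dx": 0.3, "dy": 0, "dz": 0, "wx": 0, "wy": 0, "wz": 0},
    {"claw": 4.5, "dx": 0.3, "dy": 0, "dz": 0, "wx": 0, "wy": 0, "wz": 0},
    {"claw": 4.5, "dx": 0.3, "dy": 0, "dz": 0, "wx": 0, "wy": 0, "wz": 0}
  ]
}}

```text
time: 24.53
position: [0.5558, 0.276, 0.1404]
eef_rot: [-1.478, 1.008, 1.474]
ft_force: [-2.8, -0.9, 10.3]
finger_gap: 0.666
```

Emit:
{"fn": "play_rows", "kwargs": {
  "rows": [
    {"claw": 4.5, "dx": -0.2, "dy": 0, "dz": 0, "wx": 0, "wy": 0, "wz": 0},
    {"claw": 6.5, "dx": -0.2, "dy": 0, "dz": 0, "wx": 0, "wy": 0, "wz": 0},
    {"claw": 7.6, "dx": -0.2, "dy": 0, "dz": 0, "wx": 0, "wy": 0, "wz": 0},
    {"claw": 7.6, "dx": -0.2, "dy": 0, "dz": 0, "wx": 0, "wy": 0, "wz": 0},
    {"claw": 7.6, "dx": -1.5, "dy": 0, "dz": 0, "wx": 0, "wy": 0, "wz": 0},
    {"claw": 7.6, "dx": -4.5, "dy": 0, "dz": 0, "wx": 0, "wy": 0, "wz": 0},
    {"claw": 7.6, "dx": -8, "dy": 0, "dz": 0, "wx": 0, "wy": 0, "wz": 0},
    {"claw": 7.6, "dx": -11, "dy": 0, "dz": 0, "wx": 0, "wy": 0, "wz": 0}
  ]
}}

```text
time: 25.2
position: [0.5548, 0.2756, 0.2484]
eef_rot: [-1.476, 1.012, 1.477]
ft_force: [-0.3, 0.5, 0.0]
finger_gap: 0.889
```

```bash
python3 -c "
from fit import *
go(.4595,-.3297,.2)
go(.577,-.2145,.2)
p=get_image('scene');save(p,'s19.png',(320,80,460,260),3.3)
"
```

```text
t 25.2 pos [0.5548 0.2756 0.2484] jaw 111.2 -> 111.2107589311862 gap 0.889 F [-0.3  0.5  0. ] q [0.46 0.48 0.4  1.49 0.   0.09]
  d [  4.87  30.78 -52.98] w [-0.    -0.    -0.001] n 14.7 0.0
t 25.2 pos [0.5548 0.2756 0.2484] jaw 111.2 -> 111.2107589311862 gap 0.889 F [-0.3  0.5  0. ] q [0.46 0.48 0.4  1.49 0.   0.09]
  d [  4.86  15.66 -46.49] w [-0.    -0.    -0.001] n 11.8 0.0
```

View pics/s19.png

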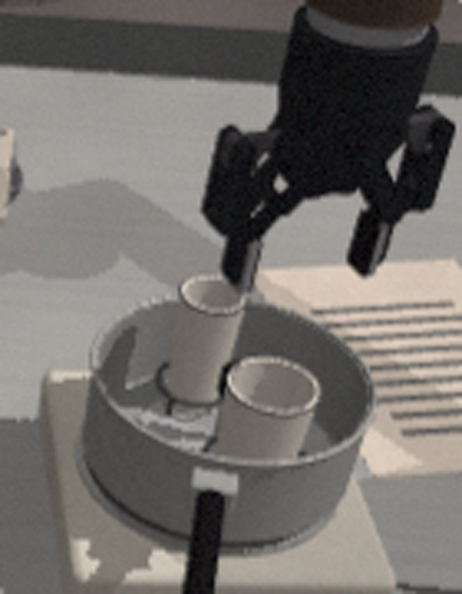

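Emit:
{"fn": "play_rows", "kwargs": {
  "rows": [
    {"claw": 6, "dx": 0, "dy": 1, "dz": -3, "wx": 0, "wy": 0, "wz": 0},
    {"claw": 4, "dx": 0, "dy": 2.2, "dz": -6.5, "wx": 0, "wy": 0, "wz": 0},
    {"claw": 4, "dx": 0, "dy": 3.4, "dz": -10.2, "wx": 0, "wy": 0, "wz": 0},
    {"claw": 4, "dx": 0, "dy": 4.7, "dz": -13.9, "wx": 0, "wy": 0, "wz": 0},
    {"claw": 4, "dx": 0, "dy": 5.9, "dz": -17.6, "wx": 0, "wy": 0, "wz": 0},
    {"claw": 4, "dx": 1, "dy": 7.1, "dz": -21.2, "wx": 0, "wy": 0, "wz": 0},
    {"claw": 4, "dx": 2, "dy": 8.3, "dz": -24.7, "wx": 0, "wy": 0, "wz": 0},
    {"claw": 4, "dx": 3, "dy": 9.5, "dz": -28.2, "wx": 0, "wy": 0, "wz": 0}
  ]
}}

```text
time: 25.92
position: [0.5684, -0.0234, 0.2169]
eef_rot: [-1.477, 1.011, 1.476]
ft_force: [0.7, 0.4, 0.1]
finger_gap: 0.465
```

Emit:
{"fn": "play_rows", "kwargs": {
  "rows": [
    {"claw": 4, "dx": 1, "dy": 1.2, "dz": -3.6, "wx": 0, "wy": 0, "wz": 0},
    {"claw": 4, "dx": 2.5, "dy": 2.4, "dz": -7.2, "wx": 0, "wy": 0, "wz": 0},
    {"claw": 4, "dx": 4.5, "dy": 3.6, "dz": -10.6, "wx": 0, "wy": 0, "wz": 0},
    {"claw": 4, "dx": 6.5, "dy": 4.7, "dz": -14, "wx": 0, "wy": 0, "wz": 0},
    {"claw": 4, "dx": 8.5, "dy": 5.6, "dz": -16.6, "wx": 0, "wy": 0, "wz": 0},
    {"claw": 4, "dx": 10, "dy": 6.1, "dz": -18.3, "wx": 0, "wy": 0, "wz": 0},
    {"claw": 4, "dx": 10.5, "dy": 6.1, "dz": -18.3, "wx": 0, "wy": 0, "wz": 0},
    {"claw": 4, "dx": 10.5, "dy": 6.1, "dz": -18.3, "wx": 0, "wy": 0, "wz": 0}
  ]
}}

```text
time: 26.58
position: [0.5761, -0.2148, 0.1096]
eef_rot: [-1.471, 1.013, 1.479]
ft_force: [0.4, 1.0, -0.2]
finger_gap: 0.47
```

```bash
python3 -c "
from fit import *
p=get_image('scene');save(p,'s20.png',(110,130,240,270),4)
go(.577,-.2143,.0155)
t=get_image('top');save(t,'t20.png',(80,150,230,280),4)
go(.577,-.2143,.0155)
"
```

```text
t 26.63 pos [ 0.577  -0.214   0.1112] jaw 111.2 -> 111.1731583458143 gap 0.467 F [0.9 0.  0.1] q [-0.36  0.54  0.13  1.17  0.   -0.72]
  d [ 9.57 -0.   -0.05] w [ 0.     0.002 -0.002] n 2.3 0.0
t 26.68 pos [ 0.5779 -0.2136  0.1124] jaw 111.2 -> 111.23888830287338 gap 0.468 F [-0.3 -0.4  1.4] q [-0.35  0.54  0.13  1.17  0.   -0.72]
  d [ 9.69  0.1  -0.04] w [ 0.     0.001 -0.   ] n 2.3 0.0
```

View pics/s20.png

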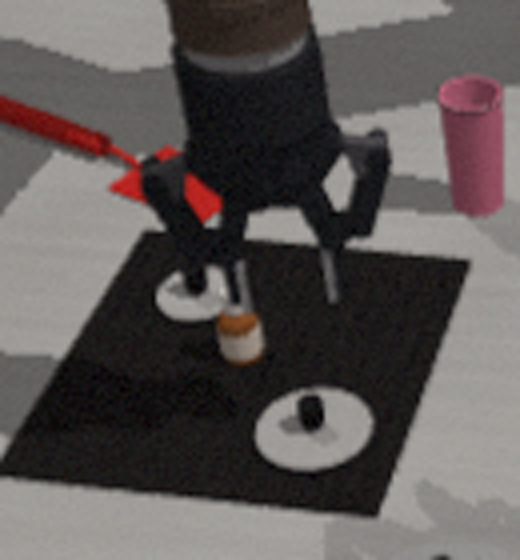

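View pics/t20.png

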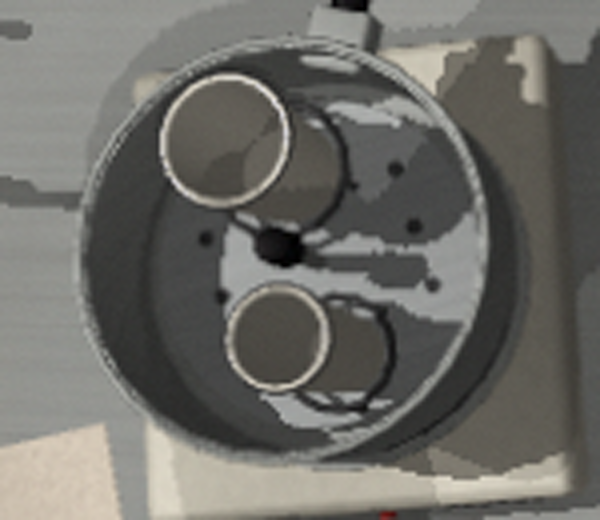

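```bash
python3 -c "
from fit import *
p=np.load('pt0.npy',allow_pickle=True).item()
print(ray(p,[(135.9,184.9)],.1755),ray(p,[(149.1,234.1)],.1855))
"
```

```text
[[0.55451713 0.27560247 0.1755    ]] [[0.46813286 0.24193214 0.1855    ]]
```

Emit:
{"fn": "play_rows", "kwargs": {
  "rows": [
    {"claw": 4, "dx": 1.5, "dy": 0, "dz": 0, "wx": 0, "wy": 0, "wz": 0},
    {"claw": 4, "dx": 3.5, "dy": 0, "dz": 0, "wx": 0, "wy": 0, "wz": 0},
    {"claw": 4, "dx": 5.5, "dy": 0, "dz": 0, "wx": 0, "wy": 0, "wz": 0},
    {"claw": 4, "dx": 6.7, "dy": 0, "dz": 0, "wx": 0, "wy": 0, "wz": 0},
    {"claw": 4, "dx": 7.5, "dy": 0, "dz": 0, "wx": 0, "wy": 0, "wz": 0},
    {"claw": 4, "dx": 7.8, "dy": 0, "dz": 0, "wx": 0, "wy": 0, "wz": 0},
    {"claw": 4, "dx": 7.8, "dy": 0, "dz": 0, "wx": 0, "wy": 0, "wz": 0},
    {"claw": 4, "dx": 7.8, "dy": 0, "dz": 0, "wx": 0, "wy": 0, "wz": 0}
  ]
}}

```text
time: 27.35
position: [0.5789, -0.214, 0.0358]
eef_rot: [-1.479, 1.01, 1.475]
ft_force: [0.4, 0.3, -0.1]
finger_gap: 0.467
```

```bash
python3 -c "
from fit import *
p=get_image('scene');save(p,'s21.png',(130,150,240,270),5)
go(.577,-.2143,.0155)
"
```

```text
t 27.4 pos [ 0.579  -0.2142  0.0359] jaw 111.2 -> 111.24598812227913 gap 0.468 F [-0.8  0.4  0.9] q [-0.35  0.61  0.04  1.    0.   -0.73]
  d [2.04 0.19 0.07] w [ 0.    -0.002  0.002] n 0.5 0.0
```

View pics/s21.png

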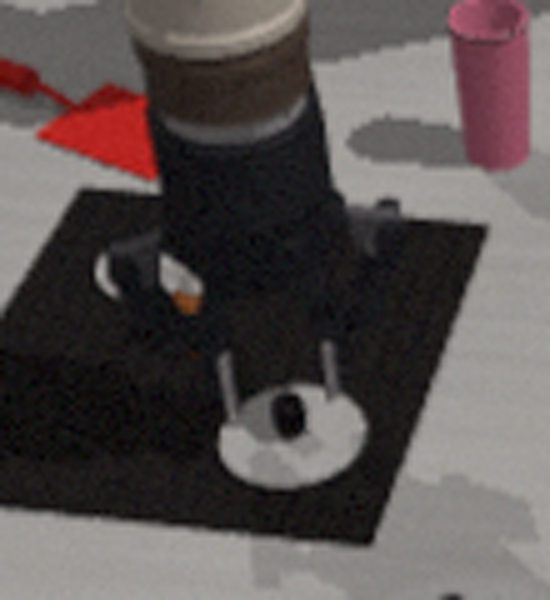

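Emit:
{"fn": "play_rows", "kwargs": {
  "rows": [
    {"claw": 4, "dx": 0.4, "dy": 0.15, "dz": 0.05, "wx": 0, "wy": 0, "wz": 0},
    {"claw": 4, "dx": 0.8, "dy": 0.15, "dz": 0.05, "wx": 0, "wy": 0, "wz": 0},
    {"claw": 4, "dx": 1.2, "dy": 0.15, "dz": 0.05, "wx": 0, "wy": 0, "wz": 0},
    {"claw": 4, "dx": 1.5, "dy": 0.15, "dz": 0.05, "wx": 0, "wy": 0, "wz": 0},
    {"claw": 4, "dx": 1.8, "dy": 0.15, "dz": 0.05, "wx": 0, "wy": 0, "wz": 0},
    {"claw": 4, "dx": 2, "dy": 0.15, "dz": 0.05, "wx": 0, "wy": 0, "wz": 0},
    {"claw": 4, "dx": 2, "dy": 0.15, "dz": 0.05, "wx": 0, "wy": 0, "wz": 0},
    {"claw": 4, "dx": 2, "dy": 0.15, "dz": 0.05, "wx": 0, "wy": 0, "wz": 0}
  ]
}}

```text
time: 28.07
position: [0.5761, -0.2143, 0.0142]
eef_rot: [-1.476, 1.011, 1.477]
ft_force: [-0.1, 0.6, 0.0]
finger_gap: 0.468
```

```bash
python3 -c "
from fit import *
p=get_image('scene');save(p,'s22.png',(130,150,240,270),5)
go(.577,-.2143,.0155)
"
```

```text
t 28.12 pos [ 0.5763 -0.2144  0.0145] jaw 111.2 -> 111.20757861613 gap 0.467 F [-0.6 -0.5 -0.4] q [-0.36  0.63  0.01  0.95  0.   -0.73]
  d [-0.1  -0.07 -0.02] w [-0.  0.  0.] n 0.0 0.0
```

View pics/s22.png

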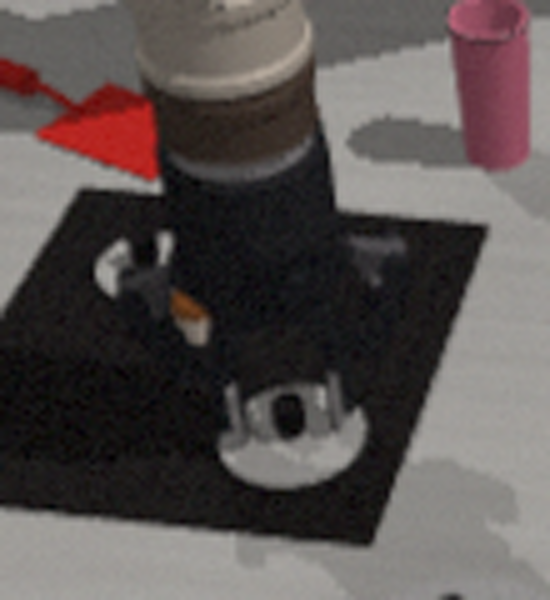

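Emit:
{"fn": "play_rows", "kwargs": {
  "rows": [
    {"claw": 4, "dx": -0.1, "dy": 0, "dz": 0, "wx": 0, "wy": 0, "wz": 0},
    {"claw": 1, "dx": -0.1, "dy": 0, "dz": 0, "wx": 0, "wy": 0, "wz": 0},
    {"claw": 0, "dx": -0.1, "dy": 0, "dz": 0, "wx": 0, "wy": 0, "wz": 0},
    {"claw": 0, "dx": -0.1, "dy": 0, "dz": 0, "wx": 0, "wy": 0, "wz": 0},
    {"claw": 0, "dx": -0.1, "dy": 0, "dz": 0, "wx": 0, "wy": 0, "wz": 0},
    {"claw": 0, "dx": -0.1, "dy": 0, "dz": 0, "wx": 0, "wy": 0, "wz": 0},
    {"claw": 0, "dx": -1, "dy": 0, "dz": 0, "wx": 0, "wy": 0, "wz": 0},
    {"claw": 0, "dx": -3, "dy": 0, "dz": 0, "wx": 0, "wy": 0, "wz": 0}
  ]
}}

```text
time: 28.78
position: [0.5735, -0.2133, 0.0418]
eef_rot: [-1.471, 1.013, 1.483]
ft_force: [0.2, 0.1, -0.2]
finger_gap: 0.155
```

```bash
python3 -c "
from fit import *
p=get_image('scene');save(p,'s23.png',(130,130,240,260),4.5)
go(.5545,.2756,.26)
"
```

```text
t 28.83 pos [ 0.5771 -0.2146  0.0478] jaw 111.2 -> 111.21084721470571 gap 0.158 F [ 1.8 -0.2  2.2] q [-0.36  0.59  0.05  1.02  0.   -0.73]
  d [-21.26 -15.66  46.49] w [ 0.    -0.001  0.002] n 12.8 0.0
```

View pics/s23.png

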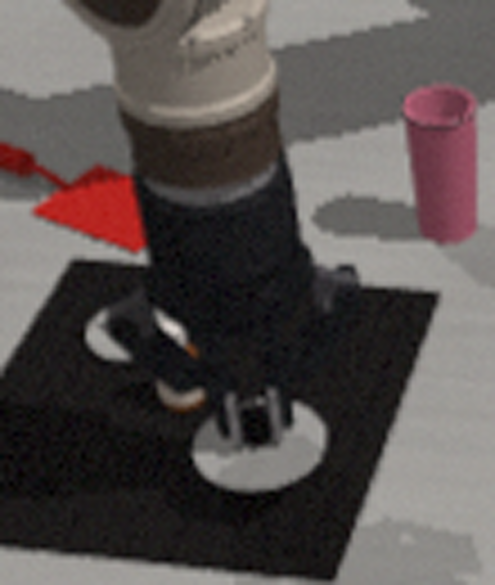

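Emit:
{"fn": "play_rows", "kwargs": {
  "rows": [
    {"claw": 0, "dx": -2, "dy": 0, "dz": 0, "wx": 0, "wy": 0, "wz": 0},
    {"claw": 0, "dx": -5, "dy": 0, "dz": 0, "wx": 0, "wy": 0, "wz": 0},
    {"claw": 0, "dx": -8, "dy": -0.4, "dz": 1.2, "wx": 0, "wy": 0, "wz": 0},
    {"claw": 0, "dx": -11, "dy": -1.2, "dz": 3.6, "wx": 0, "wy": 0, "wz": 0},
    {"claw": 0, "dx": -14, "dy": -2.2, "dz": 6.5, "wx": 0, "wy": 0, "wz": 0},
    {"claw": 0, "dx": -16.5, "dy": -3.3, "dz": 9.8, "wx": 0, "wy": 0, "wz": 0},
    {"claw": 0, "dx": -18.5, "dy": -4.4, "dz": 13.1, "wx": 0, "wy": 0, "wz": 0},
    {"claw": 0, "dx": -19.5, "dy": -5.6, "dz": 16.6, "wx": 0, "wy": 0, "wz": 0}
  ]
}}

```text
time: 29.5
position: [0.5695, -0.0384, 0.2431]
eef_rot: [-1.479, 1.009, 1.47]
ft_force: [1.0, 0.6, 0.2]
finger_gap: 0.155
```

Emit:
{"fn": "play_rows", "kwargs": {
  "rows": [
    {"claw": 0, "dx": -0.3, "dy": -1.2, "dz": 3.5, "wx": 0, "wy": 0, "wz": 0},
    {"claw": 0, "dx": -0.5, "dy": -2.4, "dz": 7.1, "wx": 0, "wy": 0, "wz": 0},
    {"claw": 0, "dx": -0.5, "dy": -3.6, "dz": 10.7, "wx": 0, "wy": 0, "wz": 0},
    {"claw": 0, "dx": -0.5, "dy": -4.8, "dz": 14.3, "wx": 0, "wy": 0, "wz": 0},
    {"claw": 0, "dx": -0.5, "dy": -6, "dz": 17.8, "wx": 0, "wy": 0, "wz": 0},
    {"claw": 0, "dx": -0.5, "dy": -7.1, "dz": 21.2, "wx": 0, "wy": 0, "wz": 0},
    {"claw": 0, "dx": -0.5, "dy": -8.2, "dz": 24.4, "wx": 0, "wy": 0, "wz": 0},
    {"claw": 0, "dx": -0.5, "dy": -9.1, "dz": 27.1, "wx": 0, "wy": 0, "wz": 0}
  ]
}}

```text
time: 30.17
position: [0.5546, 0.2488, 0.2443]
eef_rot: [-1.477, 1.009, 1.478]
ft_force: [0.1, -0.6, -1.0]
finger_gap: 0.154
```

```bash
python3 -c "
from fit import *
go(.5545,.2756,.24)
"
```

```text
t 30.17 pos [0.5546 0.2488 0.2443] jaw 111.3 -> 111.29828390689121 gap 0.154 F [ 0.1 -0.6 -1. ] q [0.42 0.46 0.35 1.46 0.   0.05]
  d [ 0.43 -0.96  2.5 ] w [-0.  0.  0.] n 0.7 0.0
```

Emit:
{"fn": "play_rows", "kwargs": {
  "rows": [
    {"claw": 0, "dx": 0, "dy": -0.5, "dz": 1.4, "wx": 0, "wy": 0, "wz": 0},
    {"claw": 0, "dx": 0, "dy": -0.9, "dz": 2.4, "wx": 0, "wy": 0, "wz": 0},
    {"claw": 0, "dx": 0.5, "dy": -1, "dz": 2.8, "wx": 0, "wy": 0, "wz": 0},
    {"claw": 0, "dx": 1.2, "dy": -1, "dz": 2.8, "wx": 0, "wy": 0, "wz": 0},
    {"claw": 0, "dx": 2, "dy": -1, "dz": 2.8, "wx": 0, "wy": 0, "wz": 0},
    {"claw": 0, "dx": 2.3, "dy": -1, "dz": 2.8, "wx": 0, "wy": 0, "wz": 0},
    {"claw": 0, "dx": 2.3, "dy": -1, "dz": 2.8, "wx": 0, "wy": 0, "wz": 0},
    {"claw": 0, "dx": 2.3, "dy": -1, "dz": 2.8, "wx": 0, "wy": 0, "wz": 0}
  ]
}}

```text
time: 30.83
position: [0.5544, 0.2746, 0.2211]
eef_rot: [-1.475, 1.013, 1.476]
ft_force: [1.0, -0.4, -0.1]
finger_gap: 0.159
```

```bash
python3 -c "
from fit import *
go(.5545,.2756,.184)
p=get_image('scene');save(p,'s24.png',(320,80,460,260),3.3)
t=get_image('top');save(t,'t24.png',(80,130,250,290),3)
go(.5545,.2756,.184)
"
```

```text
t 30.83 pos [0.5544 0.2746 0.2211] jaw 111.1 -> 111.10935446211252 gap 0.159 F [ 1.  -0.4 -0.1] q [ 0.46  0.49  0.34  1.42 -0.    0.09]
  d [ 3.71 -0.04  0.09] w [-0.    -0.    -0.001] n 0.9 0.0
t 30.93 pos [0.5548 0.2753 0.2219] jaw 111.1 -> 111.14683245112487 gap 0.156 F [ 0.3 -0.4 -0.7] q [ 0.46  0.49  0.34  1.42 -0.    0.09]
  d [3.79 0.02 0.04] w [-0.     0.     0.001] n 0.9 0.0
```

View pics/s24.png

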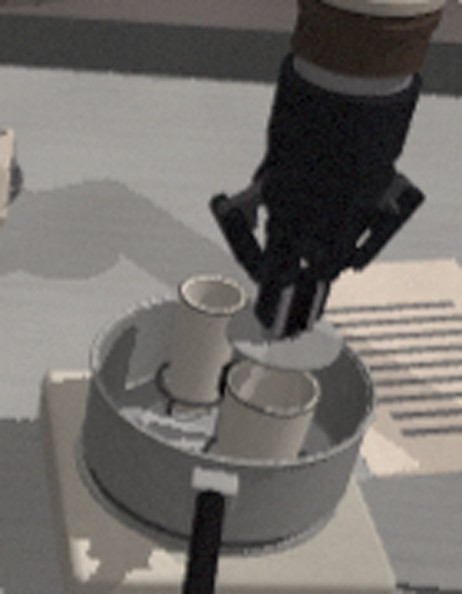

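View pics/t24.png

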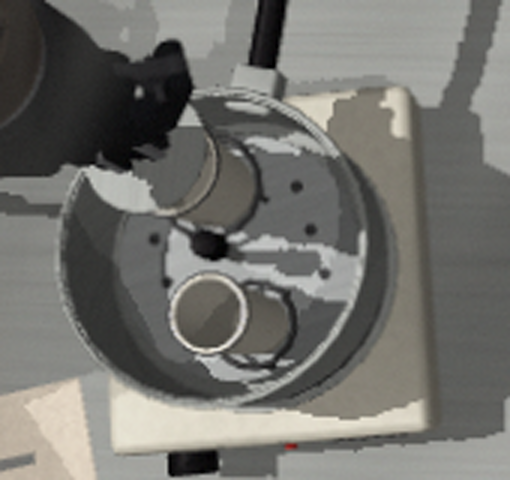

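```bash
python3 -c "
from fit import *
p=np.load('ps0.npy',allow_pickle=True).item()
f=cv2.imread('pics/s24.png')
for c,z,r,col in(((.5546,.275),.2155,.036,(0,0,255)),((.5546,.275),.2085,.02,(0,255,255)),((.5545,.2756),.1755,.03,(0,255,0)),((.4680,.2419),.1855,.023,(0,255,0))):
    q=((proj(p,circ(*c,z,r))-[320,80]+.5)*3.3).astype(np.int32);cv2.polylines(f,[q],True,col,1)
cv2.imwrite('pics/s24b.png',cv2.resize(f[220:480,100:400],None,fx=2,fy=2))
"
```

```text
(no output)
```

View pics/s24b.png

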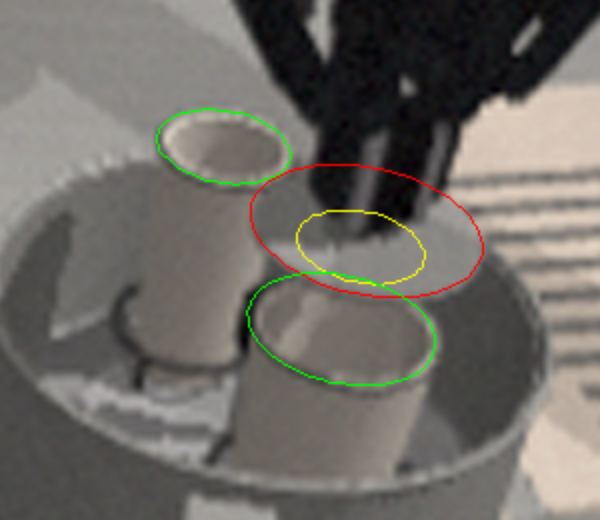

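Emit:
{"fn": "play_rows", "kwargs": {
  "rows": [
    {"claw": 0, "dx": 0.5, "dy": 0, "dz": 0, "wx": 0, "wy": 0, "wz": 0},
    {"claw": 0, "dx": 1.1, "dy": 0, "dz": 0, "wx": 0, "wy": 0, "wz": 0},
    {"claw": 0, "dx": 1.7, "dy": 0, "dz": 0, "wx": 0, "wy": 0, "wz": 0},
    {"claw": 0, "dx": 2.2, "dy": 0, "dz": 0, "wx": 0, "wy": 0, "wz": 0},
    {"claw": 0, "dx": 2.6, "dy": 0, "dz": 0, "wx": 0, "wy": 0, "wz": 0},
    {"claw": 0, "dx": 2.9, "dy": 0, "dz": 0, "wx": 0, "wy": 0, "wz": 0},
    {"claw": 0, "dx": 3.1, "dy": 0, "dz": 0, "wx": 0, "wy": 0, "wz": 0},
    {"claw": 0, "dx": 3.2, "dy": 0, "dz": 0, "wx": 0, "wy": 0, "wz": 0}
  ]
}}

```text
time: 31.6
position: [0.5542, 0.276, 0.189]
eef_rot: [-1.476, 1.011, 1.477]
ft_force: [0.5, -0.1, -1.3]
finger_gap: 0.157
```

Emit:
{"fn": "play_rows", "kwargs": {
  "rows": [
    {"claw": 0, "dx": 0.07, "dy": 0, "dz": 0, "wx": 0, "wy": 0, "wz": 0},
    {"claw": 0, "dx": 0.14, "dy": 0, "dz": 0, "wx": 0, "wy": 0, "wz": 0},
    {"claw": 0, "dx": 0.21, "dy": 0, "dz": 0, "wx": 0, "wy": 0, "wz": 0},
    {"claw": 0, "dx": 0.28, "dy": 0, "dz": 0, "wx": 0, "wy": 0, "wz": 0},
    {"claw": 0, "dx": 0.35, "dy": 0, "dz": 0, "wx": 0, "wy": 0, "wz": 0},
    {"claw": 0, "dx": 0.42, "dy": 0, "dz": 0, "wx": 0, "wy": 0, "wz": 0},
    {"claw": 0, "dx": 0.45, "dy": 0, "dz": 0, "wx": 0, "wy": 0, "wz": 0},
    {"claw": 0, "dx": 0.45, "dy": 0, "dz": 0, "wx": 0, "wy": 0, "wz": 0}
  ]
}}

```text
time: 32.27
position: [0.5544, 0.2759, 0.1849]
eef_rot: [-1.476, 1.011, 1.477]
ft_force: [0.9, 0.2, -1.4]
finger_gap: 0.158
```

```bash
python3 -c "
from fit import *
go(.5545,.2756,.183)
p=get_image('scene');save(p,'s25.png',(340,120,440,240),5)
go(.5545,.2756,.183)
"
```

```text
t 32.27 pos [0.5544 0.2759 0.1849] jaw 111.2 -> 111.2092908648471 gap 0.158 F [ 0.9  0.2 -1.4] q [ 0.46  0.5   0.27  1.34 -0.    0.09]
  d [ 0.19 -0.   -0.04] w [-0. -0. -0.] n 0.0 0.0
t 32.32 pos [0.5544 0.276  0.1849] jaw 111.2 -> 111.20784313761898 gap 0.159 F [ 0.1 -0.3 -0.7] q [ 0.46  0.5   0.27  1.34 -0.    0.09]
  d [ 0.19  0.   -0.04] w [-0. -0. -0.] n 0.0 0.0
```

View pics/s25.png

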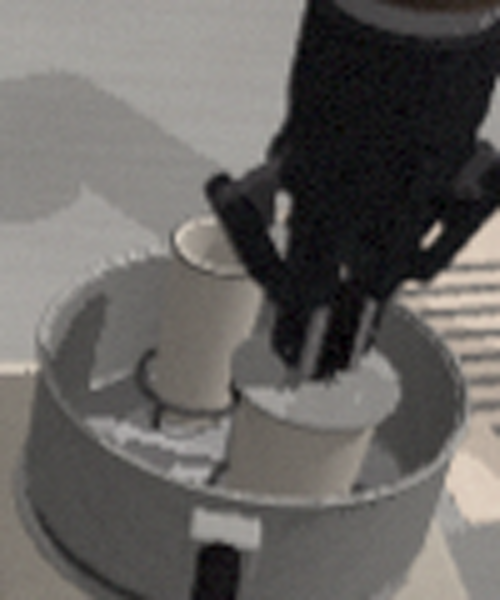

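Centred over the beaker, and not yet pressing on it. I'll lower it slowly to contact.

Emit:
{"fn": "play_rows", "kwargs": {
  "rows": [
    {"claw": 0, "dx": 0.05, "dy": 0, "dz": 0, "wx": 0, "wy": 0, "wz": 0},
    {"claw": 0, "dx": 0.1, "dy": 0, "dz": 0, "wx": 0, "wy": 0, "wz": 0},
    {"claw": 0, "dx": 0.15, "dy": 0, "dz": 0, "wx": 0, "wy": 0, "wz": 0},
    {"claw": 0, "dx": 0.2, "dy": 0, "dz": 0, "wx": 0, "wy": 0, "wz": 0},
    {"claw": 0, "dx": 0.25, "dy": 0, "dz": 0, "wx": 0, "wy": 0, "wz": 0},
    {"claw": 0, "dx": 0.25, "dy": 0, "dz": 0, "wx": 0, "wy": 0, "wz": 0},
    {"claw": 0, "dx": 0.25, "dy": 0, "dz": 0, "wx": 0, "wy": 0, "wz": 0},
    {"claw": 0, "dx": 0.25, "dy": 0, "dz": 0, "wx": 0, "wy": 0, "wz": 0}
  ]
}}

```text
time: 32.98
position: [0.5547, 0.2761, 0.1836]
eef_rot: [-1.477, 1.009, 1.475]
ft_force: [-1.6, -1.0, 5.5]
finger_gap: 0.16
```

Emit:
{"fn": "play_rows", "kwargs": {
  "rows": [
    {"claw": 0, "dx": -0.1, "dy": 0, "dz": 0, "wx": 0, "wy": 0, "wz": 0},
    {"claw": 2.2, "dx": -0.1, "dy": 0, "dz": 0, "wx": 0, "wy": 0, "wz": 0},
    {"claw": 3.5, "dx": -0.1, "dy": 0, "dz": 0, "wx": 0, "wy": 0, "wz": 0},
    {"claw": 3.5, "dx": -0.1, "dy": 0, "dz": 0, "wx": 0, "wy": 0, "wz": 0},
    {"claw": 3.5, "dx": -0.8, "dy": 0, "dz": 0, "wx": 0, "wy": 0, "wz": 0},
    {"claw": 3.5, "dx": -2.5, "dy": 0, "dz": 0, "wx": 0, "wy": 0, "wz": 0},
    {"claw": 3.5, "dx": -5, "dy": 0, "dz": 0, "wx": 0, "wy": 0, "wz": 0},
    {"claw": 3.5, "dx": -7, "dy": 0, "dz": 0, "wx": 0, "wy": 0, "wz": 0}
  ]
}}

```text
time: 33.65
position: [0.5543, 0.2759, 0.2538]
eef_rot: [-1.476, 1.011, 1.477]
ft_force: [-0.2, 0.9, 0.7]
finger_gap: 0.405
```

```bash
python3 -c "
from fit import *
go(.4595,-.329,.2)
p=get_image('scene');save(p,'s26.png',(340,120,440,240),5)
"
```

```text
t 33.65 pos [0.5543 0.2759 0.2538] jaw 111.2 -> 111.21114529070357 gap 0.405 F [-0.2  0.9  0.7] q [0.46 0.48 0.41 1.5  0.   0.09]
  d [  5.39  30.73 -52.96] w [ 0.  0. -0.] n 14.7 0.0
```

View pics/s26.png

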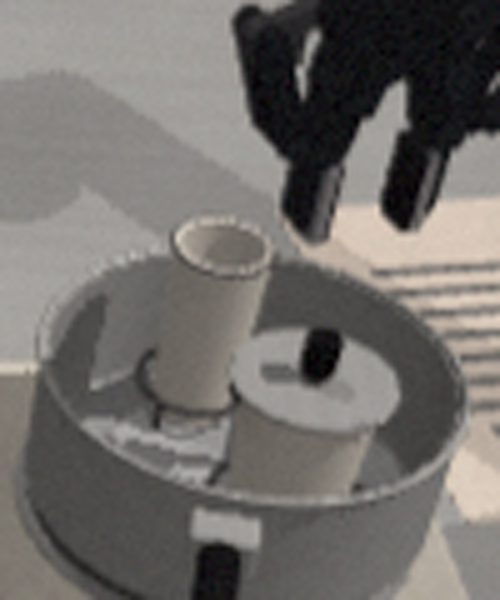

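Emit:
{"fn": "play_rows", "kwargs": {
  "rows": [
    {"claw": 3.5, "dx": 0, "dy": 1.6, "dz": -2.8, "wx": 0, "wy": 0, "wz": 0},
    {"claw": 4, "dx": 0, "dy": 3.6, "dz": -6.2, "wx": 0, "wy": 0, "wz": 0},
    {"claw": 4, "dx": 0, "dy": 5.6, "dz": -9.6, "wx": 0, "wy": 0, "wz": 0},
    {"claw": 4, "dx": 0, "dy": 7.6, "dz": -13.1, "wx": 0, "wy": 0, "wz": 0},
    {"claw": 4, "dx": 0, "dy": 9.6, "dz": -16.6, "wx": 0, "wy": 0, "wz": 0},
    {"claw": 4, "dx": 0.5, "dy": 11.6, "dz": -20.1, "wx": 0, "wy": 0, "wz": 0},
    {"claw": 4, "dx": 1, "dy": 13.6, "dz": -23.6, "wx": 0, "wy": 0, "wz": 0},
    {"claw": 4, "dx": 2, "dy": 15.6, "dz": -27, "wx": 0, "wy": 0, "wz": 0}
  ]
}}

```text
time: 34.37
position: [0.5069, -0.0341, 0.2338]
eef_rot: [-1.479, 1.009, 1.474]
ft_force: [0.1, 0.3, -0.5]
finger_gap: 0.468
```

Emit:
{"fn": "play_rows", "kwargs": {
  "rows": [
    {"claw": 4, "dx": 0.5, "dy": 2, "dz": -3.4, "wx": 0, "wy": 0, "wz": 0},
    {"claw": 4, "dx": 1.5, "dy": 4, "dz": -6.8, "wx": 0, "wy": 0, "wz": 0},
    {"claw": 4, "dx": 2.5, "dy": 6, "dz": -10.2, "wx": 0, "wy": 0, "wz": 0},
    {"claw": 4, "dx": 4, "dy": 8, "dz": -13.6, "wx": 0, "wy": 0, "wz": 0},
    {"claw": 4, "dx": 6, "dy": 10, "dz": -17, "wx": 0, "wy": 0, "wz": 0},
    {"claw": 4, "dx": 8, "dy": 11.8, "dz": -20.2, "wx": 0, "wy": 0, "wz": 0},
    {"claw": 4, "dx": 10, "dy": 13.4, "dz": -23, "wx": 0, "wy": 0, "wz": 0},
    {"claw": 4, "dx": 11.5, "dy": 14.6, "dz": -25, "wx": 0, "wy": 0, "wz": 0}
  ]
}}

```text
time: 35.03
position: [0.4598, -0.3211, 0.116]
eef_rot: [-1.475, 1.013, 1.475]
ft_force: [0.4, -0.7, 0.1]
finger_gap: 0.468
```

```bash
python3 -c "
from fit import *
go(.4595,-.3295,.05)
"
```

```text
t 35.03 pos [ 0.4598 -0.3211  0.116 ] jaw 111.1 -> 111.06164211770437 gap 0.468 F [ 0.4 -0.7  0.1] q [-0.61  0.43 -0.03  1.11 -0.   -0.98]
  d [ 6.6   0.33 -0.77] w [-0.    -0.    -0.001] n 1.6 0.0
```

Emit:
{"fn": "play_rows", "kwargs": {
  "rows": [
    {"claw": 4, "dx": 0.5, "dy": 0.3, "dz": -0.6, "wx": 0, "wy": 0, "wz": 0},
    {"claw": 4, "dx": 1.5, "dy": 0.45, "dz": -0.95, "wx": 0, "wy": 0, "wz": 0},
    {"claw": 4, "dx": 3, "dy": 0.45, "dz": -0.95, "wx": 0, "wy": 0, "wz": 0},
    {"claw": 4, "dx": 5, "dy": 0.45, "dz": -0.95, "wx": 0, "wy": 0, "wz": 0},
    {"claw": 4, "dx": 6.6, "dy": 0.45, "dz": -0.95, "wx": 0, "wy": 0, "wz": 0},
    {"claw": 4, "dx": 7.2, "dy": 0.45, "dz": -0.95, "wx": 0, "wy": 0, "wz": 0},
    {"claw": 4, "dx": 7.2, "dy": 0.45, "dz": -0.95, "wx": 0, "wy": 0, "wz": 0},
    {"claw": 4, "dx": 7.2, "dy": 0.45, "dz": -0.95, "wx": 0, "wy": 0, "wz": 0}
  ]
}}

```text
time: 35.7
position: [0.461, -0.328, 0.0461]
eef_rot: [-1.478, 1.01, 1.477]
ft_force: [0.1, 0.2, -0.5]
finger_gap: 0.468
```

```bash
python3 -c "
from fit import *
go(.4595,-.3295,.0155)
p=get_image('scene');save(p,'s27.png',(110,130,220,250),5)
go(.4595,-.3295,.0155)
"
```

```text
t 35.7 pos [ 0.461  -0.328   0.0461] jaw 111.3 -> 111.29007033942777 gap 0.468 F [ 0.1  0.2 -0.5] q [-0.62  0.51 -0.1   0.95  0.   -0.99]
  d [ 3.06  0.2  -0.09] w [ 0. -0.  0.] n 0.7 0.0
t 35.75 pos [ 0.4614 -0.3284  0.0467] jaw 111.3 -> 111.27503046095994 gap 0.469 F [ 0.1 -0.6  1. ] q [-0.62  0.51 -0.1   0.95  0.   -0.99]
  d [ 3.12  0.22 -0.03] w [ 0.    -0.002  0.001] n 0.7 0.0
```

View pics/s27.png

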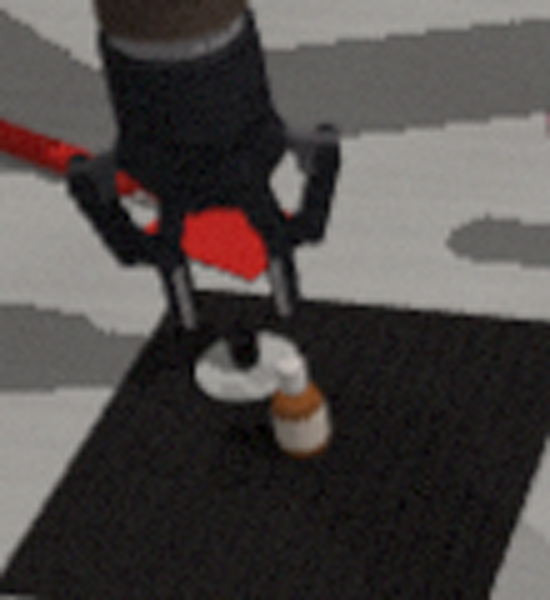

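Emit:
{"fn": "play_rows", "kwargs": {
  "rows": [
    {"claw": 4, "dx": 0.7, "dy": 0.1, "dz": -0.05, "wx": 0, "wy": 0, "wz": 0},
    {"claw": 4, "dx": 1.4, "dy": 0.1, "dz": -0.05, "wx": 0, "wy": 0, "wz": 0},
    {"claw": 4, "dx": 2, "dy": 0.1, "dz": -0.05, "wx": 0, "wy": 0, "wz": 0},
    {"claw": 4, "dx": 2.5, "dy": 0.1, "dz": -0.05, "wx": 0, "wy": 0, "wz": 0},
    {"claw": 4, "dx": 2.8, "dy": 0.1, "dz": -0.05, "wx": 0, "wy": 0, "wz": 0},
    {"claw": 4, "dx": 3, "dy": 0.1, "dz": -0.05, "wx": 0, "wy": 0, "wz": 0},
    {"claw": 4, "dx": 3, "dy": 0.1, "dz": -0.05, "wx": 0, "wy": 0, "wz": 0},
    {"claw": 4, "dx": 3, "dy": 0.1, "dz": -0.05, "wx": 0, "wy": 0, "wz": 0}
  ]
}}

```text
time: 36.42
position: [0.4595, -0.3294, 0.0153]
eef_rot: [-1.476, 1.011, 1.477]
ft_force: [-0.4, -0.3, 0.4]
finger_gap: 0.47
```

```bash
python3 -c "
from fit import *
p=get_image('scene');save(p,'s28.png',(110,130,220,250),5)
go(.4595,-.3295,.0155)
"
```

```text
t 36.47 pos [ 0.4596 -0.3295  0.0156] jaw 111.2 -> 111.20454772178495 gap 0.471 F [-0.4 -0.6  0. ] q [-0.62  0.55 -0.14  0.89 -0.   -0.99]
  d [0.01 0.01 0.  ] w [ 0. -0.  0.] n 0.0 0.0
```

View pics/s28.png

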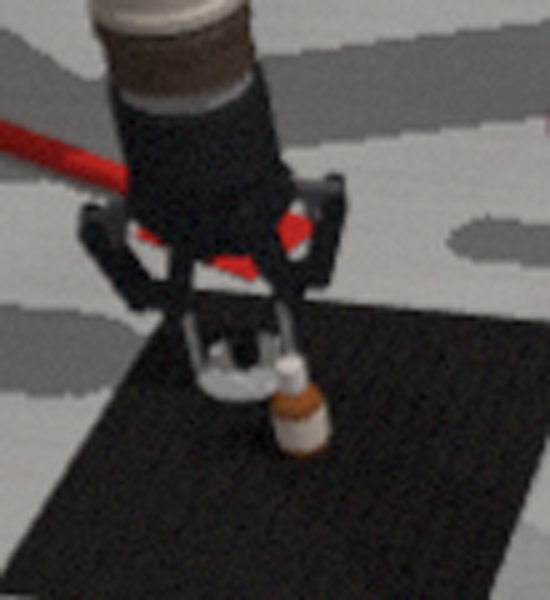

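Emit:
{"fn": "play_rows", "kwargs": {
  "rows": [
    {"claw": 1, "dx": 0, "dy": 0, "dz": 0, "wx": 0, "wy": 0, "wz": 0},
    {"claw": 0, "dx": 0, "dy": 0, "dz": 0, "wx": 0, "wy": 0, "wz": 0},
    {"claw": 0, "dx": 0, "dy": 0, "dz": 0, "wx": 0, "wy": 0, "wz": 0},
    {"claw": 0, "dx": 0, "dy": 0, "dz": 0, "wx": 0, "wy": 0, "wz": 0},
    {"claw": 0, "dx": 0, "dy": 0, "dz": 0, "wx": 0, "wy": 0, "wz": 0},
    {"claw": 0, "dx": -0.5, "dy": 0, "dz": 0, "wx": 0, "wy": 0, "wz": 0},
    {"claw": 0, "dx": -2, "dy": 0, "dz": 0, "wx": 0, "wy": 0, "wz": 0},
    {"claw": 0, "dx": -4.5, "dy": 0, "dz": 0, "wx": 0, "wy": 0, "wz": 0}
  ]
}}

```text
time: 37.13
position: [0.4572, -0.3277, 0.0581]
eef_rot: [-1.47, 1.011, 1.483]
ft_force: [-0.1, -0.4, -0.2]
finger_gap: 0.157
```

```bash
python3 -c "
from fit import *
p=get_image('scene');save(p,'s29.png',(110,110,220,230),5)
go(.4682,.2419,.26)
"
```

```text
t 37.18 pos [ 0.4608 -0.3303  0.065 ] jaw 111.2 -> 111.20783573414579 gap 0.154 F [ 1.  -0.5  2.8] q [-0.62  0.49 -0.08  0.99 -0.   -0.99]
  d [-19.63 -21.43  53.02] w [ 0.    -0.003  0.002] n 14.5 0.0
```

View pics/s29.png

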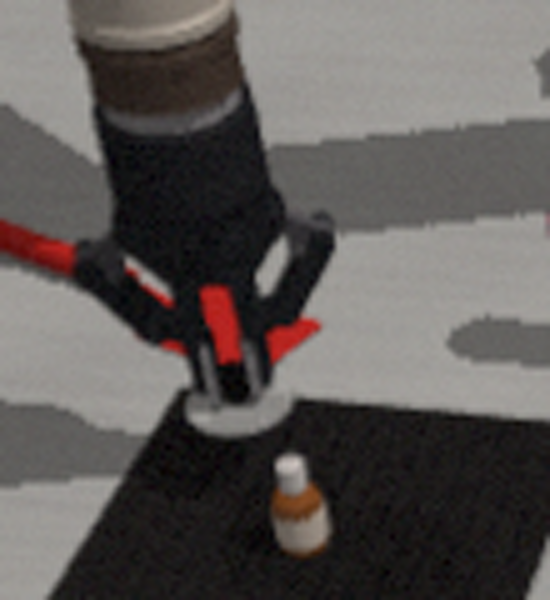

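Emit:
{"fn": "play_rows", "kwargs": {
  "rows": [
    {"claw": 0, "dx": -2.5, "dy": 0, "dz": 0, "wx": 0, "wy": 0, "wz": 0},
    {"claw": 0, "dx": -5.5, "dy": 0, "dz": 0, "wx": 0, "wy": 0, "wz": 0},
    {"claw": 0, "dx": -8.5, "dy": -0.4, "dz": 1, "wx": 0, "wy": 0, "wz": 0},
    {"claw": 0, "dx": -11.5, "dy": -1.3, "dz": 3.2, "wx": 0, "wy": 0, "wz": 0},
    {"claw": 0, "dx": -14.5, "dy": -2.4, "dz": 6, "wx": 0, "wy": 0, "wz": 0},
    {"claw": 0, "dx": -17, "dy": -3.7, "dz": 9.2, "wx": 0, "wy": 0, "wz": 0},
    {"claw": 0, "dx": -18.5, "dy": -5.1, "dz": 12.6, "wx": 0, "wy": 0, "wz": 0},
    {"claw": 0, "dx": -19, "dy": -6.5, "dz": 16.1, "wx": 0, "wy": 0, "wz": 0}
  ]
}}

```text
time: 37.85
position: [0.463, -0.155, 0.254]
eef_rot: [-1.48, 1.01, 1.47]
ft_force: [0.7, -1.0, -1.2]
finger_gap: 0.161
```

Emit:
{"fn": "play_rows", "kwargs": {
  "rows": [
    {"claw": 0, "dx": 0, "dy": -1.4, "dz": 3.5, "wx": 0, "wy": 0, "wz": 0},
    {"claw": 0, "dx": 0, "dy": -2.9, "dz": 7.1, "wx": 0, "wy": 0, "wz": 0},
    {"claw": 0, "dx": 0, "dy": -4.3, "dz": 10.7, "wx": 0, "wy": 0, "wz": 0},
    {"claw": 0, "dx": 0, "dy": -5.8, "dz": 14.3, "wx": 0, "wy": 0, "wz": 0},
    {"claw": 0, "dx": 0, "dy": -7.2, "dz": 17.9, "wx": 0, "wy": 0, "wz": 0},
    {"claw": 0, "dx": 0, "dy": -8.7, "dz": 21.5, "wx": 0, "wy": 0, "wz": 0},
    {"claw": 0, "dx": 0, "dy": -10.1, "dz": 25, "wx": 0, "wy": 0, "wz": 0},
    {"claw": 0, "dx": 0, "dy": -11.5, "dz": 28.4, "wx": 0, "wy": 0, "wz": 0}
  ]
}}

```text
time: 38.52
position: [0.4657, 0.1525, 0.2506]
eef_rot: [-1.477, 1.01, 1.477]
ft_force: [0.6, -0.7, -0.8]
finger_gap: 0.155
```

```bash
python3 -c "
from fit import *
go(.4682,.2419,.23)
"
```

```text
t 38.52 pos [0.4657 0.1525 0.2506] jaw 111.2 -> 111.23346142341084 gap 0.155 F [ 0.6 -0.7 -0.8] q [ 0.32  0.21  0.02  1.38 -0.   -0.05]
  d [ 2.07 -3.47  8.24] w [ 0. -0.  0.] n 2.2 0.0
```

Emit:
{"fn": "play_rows", "kwargs": {
  "rows": [
    {"claw": 0, "dx": 0, "dy": -1.3, "dz": 3.1, "wx": 0, "wy": 0, "wz": 0},
    {"claw": 0, "dx": 0, "dy": -2.4, "dz": 5.8, "wx": 0, "wy": 0, "wz": 0},
    {"claw": 0, "dx": 0, "dy": -3.1, "dz": 7.6, "wx": 0, "wy": 0, "wz": 0},
    {"claw": 0, "dx": 0.4, "dy": -3.45, "dz": 8.4, "wx": 0, "wy": 0, "wz": 0},
    {"claw": 0, "dx": 1.2, "dy": -3.45, "dz": 8.4, "wx": 0, "wy": 0, "wz": 0},
    {"claw": 0, "dx": 2, "dy": -3.45, "dz": 8.4, "wx": 0, "wy": 0, "wz": 0},
    {"claw": 0, "dx": 2, "dy": -3.45, "dz": 8.4, "wx": 0, "wy": 0, "wz": 0},
    {"claw": 0, "dx": 2, "dy": -3.45, "dz": 8.4, "wx": 0, "wy": 0, "wz": 0}
  ]
}}

```text
time: 39.18
position: [0.4675, 0.2396, 0.2294]
eef_rot: [-1.475, 1.015, 1.477]
ft_force: [-0.3, -0.2, -1.0]
finger_gap: 0.157
```

```bash
python3 -c "
from fit import *
go(.4682,.2419,.193)
p=get_image('scene');save(p,'s30.png',(340,110,440,230),5)
t=get_image('top');save(t,'t30.png',(80,130,250,290),3)
go(.4682,.2419,.193)
"
```

```text
t 39.18 pos [0.4675 0.2396 0.2294] jaw 111.1 -> 111.09420134445513 gap 0.157 F [-0.3 -0.2 -1. ] q [ 0.47  0.29  0.07  1.35 -0.    0.11]
  d [ 3.64 -0.16  0.19] w [-0.    -0.001 -0.003] n 0.9 0.0
t 39.28 pos [0.4683 0.2401 0.2306] jaw 111.1 -> 111.09945024630426 gap 0.158 F [-0.4 -0.5 -0. ] q [ 0.47  0.29  0.07  1.35 -0.    0.11]
  d [ 3.76 -0.06  0.17] w [-0. -0. -0.] n 0.9 0.0
```

View pics/s30.png

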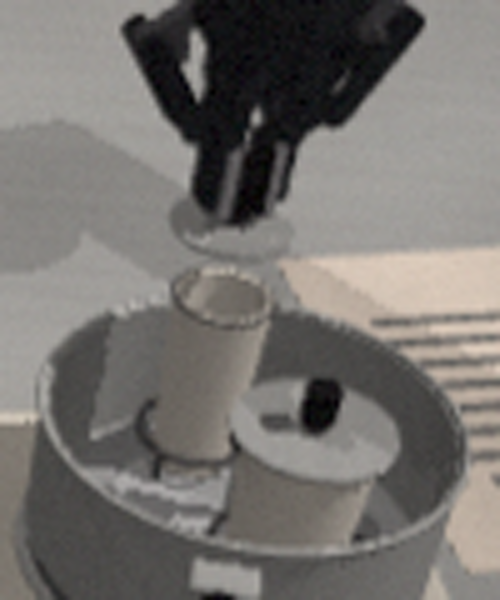

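View pics/t30.png

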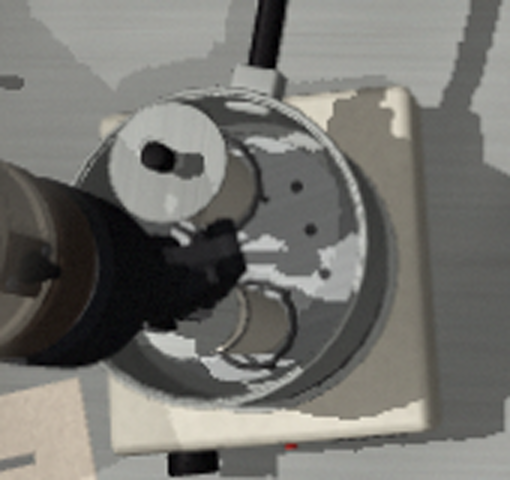

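```bash
python3 -c "
from fit import *
p=np.load('ps0.npy',allow_pickle=True).item()
f=cv2.imread('pics/s30.png')
for c,z,r,col in(((.4682,.2402),.2255,.028,(0,0,255)),((.4682,.2419),.1855,.023,(0,255,0))):
    q=((proj(p,circ(*c,z,r))-[340,110]+.5)*5).astype(np.int32);cv2.polylines(f,[q],True,col,1)
cv2.imwrite('pics/s30b.png',cv2.resize(f[160:360,120:320],None,fx=3,fy=3))
"
```

```text
(no output)
```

View pics/s30b.png

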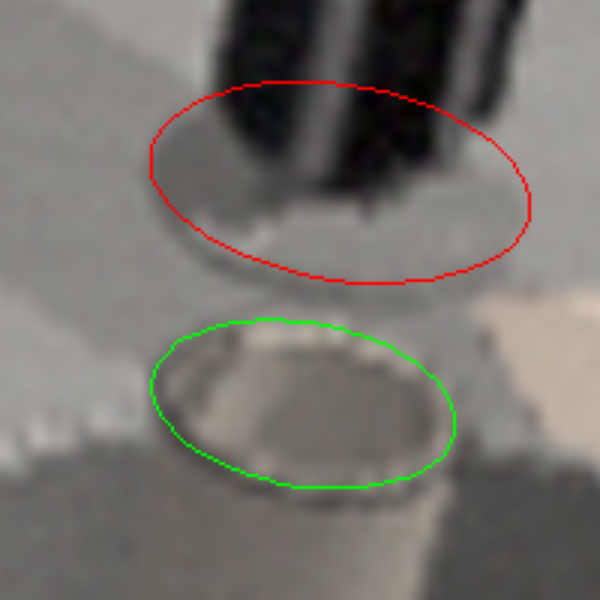

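Emit:
{"fn": "play_rows", "kwargs": {
  "rows": [
    {"claw": 0, "dx": 0.5, "dy": 0, "dz": 0.1, "wx": 0, "wy": 0, "wz": 0},
    {"claw": 0, "dx": 1.1, "dy": 0, "dz": 0.1, "wx": 0, "wy": 0, "wz": 0},
    {"claw": 0, "dx": 1.7, "dy": 0, "dz": 0.1, "wx": 0, "wy": 0, "wz": 0},
    {"claw": 0, "dx": 2.2, "dy": 0, "dz": 0.1, "wx": 0, "wy": 0, "wz": 0},
    {"claw": 0, "dx": 2.6, "dy": 0, "dz": 0.1, "wx": 0, "wy": 0, "wz": 0},
    {"claw": 0, "dx": 2.9, "dy": 0, "dz": 0.1, "wx": 0, "wy": 0, "wz": 0},
    {"claw": 0, "dx": 3, "dy": 0, "dz": 0.1, "wx": 0, "wy": 0, "wz": 0},
    {"claw": 0, "dx": 3, "dy": 0, "dz": 0.1, "wx": 0, "wy": 0, "wz": 0}
  ]
}}

```text
time: 39.95
position: [0.4675, 0.2423, 0.2001]
eef_rot: [-1.476, 1.011, 1.477]
ft_force: [-0.9, -0.4, -0.1]
finger_gap: 0.153
```

```bash
python3 -c "
from fit import *
go(.4682,.2419,.193)
p=get_image('scene');save(p,'s31.png',(340,110,440,230),5)
"
```

```text
t 39.95 pos [0.4675 0.2423 0.2001] jaw 111.2 -> 111.21823996035585 gap 0.153 F [-0.9 -0.4 -0.1] q [ 0.48  0.31  0.01  1.28 -0.    0.11]
  d [ 0.71 -0.05 -0.06] w [-0.    -0.    -0.001] n 0.2 0.0
```

View pics/s31.png

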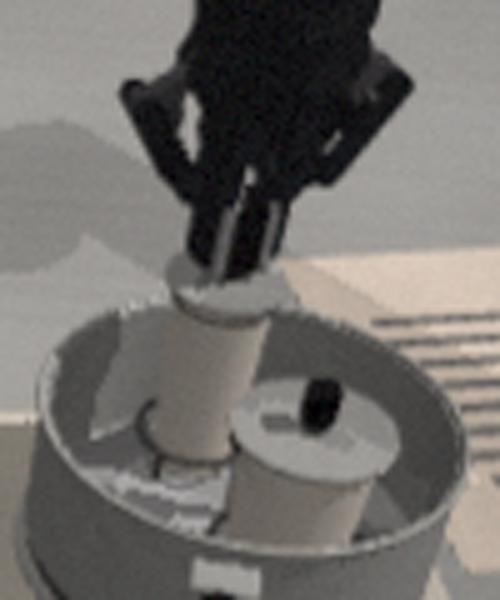

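```bash
python3 -c "
from fit import *
p=np.load('ps0.npy',allow_pickle=True).item()
f=cv2.imread('pics/s31.png')
f=cv2.resize(f[220:360,120:340],None,fx=3.5,fy=3.5)
for c,z,r,col in(((.4682,.2419),.1945,.028,(0,0,255)),((.4682,.2419),.1855,.023,(0,255,0))):
    q=(((proj(p,circ(*c,z,r))-[340,110]+.5)*5-[120,220])*3.5).astype(np.int32);cv2.polylines(f,[q],True,col,1)
cv2.imwrite('pics/s31b.png',f)
"
```

```text
(no output)
```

View pics/s31b.png

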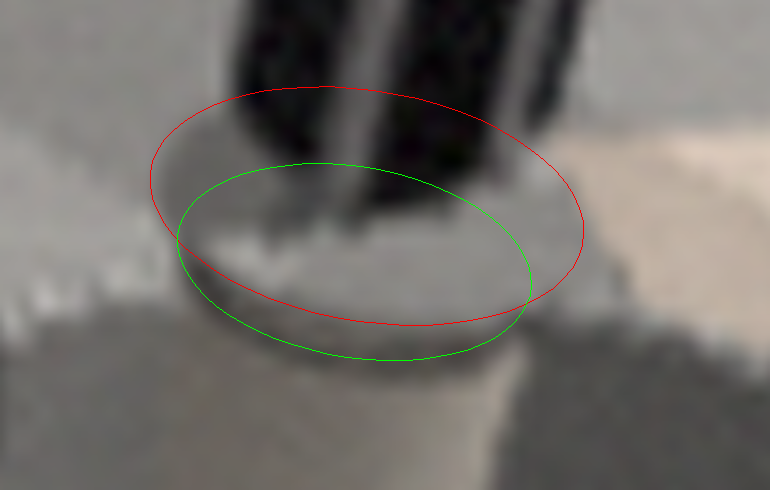

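Emit:
{"fn": "play_rows", "kwargs": {
  "rows": [
    {"claw": 0, "dx": 0.1, "dy": 0, "dz": 0, "wx": 0, "wy": 0, "wz": 0},
    {"claw": 0, "dx": 0.2, "dy": 0, "dz": 0, "wx": 0, "wy": 0, "wz": 0},
    {"claw": 0, "dx": 0.3, "dy": 0, "dz": 0, "wx": 0, "wy": 0, "wz": 0},
    {"claw": 0, "dx": 0.4, "dy": 0, "dz": 0, "wx": 0, "wy": 0, "wz": 0},
    {"claw": 0, "dx": 0.48, "dy": 0, "dz": 0, "wx": 0, "wy": 0, "wz": 0},
    {"claw": 0, "dx": 0.55, "dy": 0, "dz": 0, "wx": 0, "wy": 0, "wz": 0},
    {"claw": 0, "dx": 0.55, "dy": 0, "dz": 0, "wx": 0, "wy": 0, "wz": 0},
    {"claw": 0, "dx": 0.55, "dy": 0, "dz": 0, "wx": 0, "wy": 0, "wz": 0}
  ]
}}

```text
time: 40.67
position: [0.4677, 0.2423, 0.1949]
eef_rot: [-1.476, 1.011, 1.477]
ft_force: [-0.4, 0.2, -0.3]
finger_gap: 0.159
```

Emit:
{"fn": "play_rows", "kwargs": {
  "rows": [
    {"claw": 0, "dx": 0.05, "dy": 0, "dz": 0, "wx": 0, "wy": 0, "wz": 0},
    {"claw": 0, "dx": 0.1, "dy": 0, "dz": 0, "wx": 0, "wy": 0, "wz": 0},
    {"claw": 0, "dx": 0.15, "dy": 0, "dz": 0, "wx": 0, "wy": 0, "wz": 0},
    {"claw": 0, "dx": 0.2, "dy": 0, "dz": 0, "wx": 0, "wy": 0, "wz": 0},
    {"claw": 0, "dx": 0.25, "dy": 0, "dz": 0, "wx": 0, "wy": 0, "wz": 0},
    {"claw": 0, "dx": 0.25, "dy": 0, "dz": 0, "wx": 0, "wy": 0, "wz": 0},
    {"claw": 0, "dx": 0.25, "dy": 0, "dz": 0, "wx": 0, "wy": 0, "wz": 0},
    {"claw": 0, "dx": 0.25, "dy": 0, "dz": 0, "wx": 0, "wy": 0, "wz": 0}
  ]
}}

```text
time: 41.33
position: [0.4682, 0.2425, 0.1936]
eef_rot: [-1.477, 1.009, 1.475]
ft_force: [-0.0, 0.8, 5.8]
finger_gap: 0.159
```

Emit:
{"fn": "play_rows", "kwargs": {
  "rows": [
    {"claw": 0, "dx": -0.1, "dy": 0, "dz": 0, "wx": 0, "wy": 0, "wz": 0},
    {"claw": 2.2, "dx": -0.1, "dy": 0, "dz": 0, "wx": 0, "wy": 0, "wz": 0},
    {"claw": 3.5, "dx": -0.1, "dy": 0, "dz": 0, "wx": 0, "wy": 0, "wz": 0},
    {"claw": 3.5, "dx": -0.1, "dy": 0, "dz": 0, "wx": 0, "wy": 0, "wz": 0},
    {"claw": 3.5, "dx": -0.8, "dy": 0, "dz": 0, "wx": 0, "wy": 0, "wz": 0},
    {"claw": 3.5, "dx": -2.5, "dy": 0, "dz": 0, "wx": 0, "wy": 0, "wz": 0},
    {"claw": 3.5, "dx": -5, "dy": 0, "dz": 0, "wx": 0, "wy": 0, "wz": 0},
    {"claw": 3.5, "dx": -8, "dy": 0, "dz": 0, "wx": 0, "wy": 0, "wz": 0}
  ]
}}

```text
time: 42.0
position: [0.4667, 0.2418, 0.2721]
eef_rot: [-1.476, 1.014, 1.479]
ft_force: [0.6, 0.6, 0.5]
finger_gap: 0.412
```

Emit:
{"fn": "play_rows", "kwargs": {
  "rows": [
    {"claw": 3.5, "dx": 0, "dy": 1, "dz": -3, "wx": 0, "wy": 0, "wz": 0},
    {"claw": 3.5, "dx": 0, "dy": 2, "dz": -6, "wx": 0, "wy": 0, "wz": 0},
    {"claw": 3.5, "dx": 0, "dy": 3, "dz": -9, "wx": 0, "wy": 0, "wz": 0},
    {"claw": 3.5, "dx": 0, "dy": 4, "dz": -12, "wx": 0, "wy": 0, "wz": 0},
    {"claw": 3.5, "dx": 0, "dy": 5, "dz": -15, "wx": 0, "wy": 0, "wz": 0},
    {"claw": 3.5, "dx": 0, "dy": 6, "dz": -18, "wx": 0, "wy": 0, "wz": 0},
    {"claw": 3.5, "dx": 0, "dy": 7, "dz": -20, "wx": 0, "wy": 0, "wz": 0},
    {"claw": 3.5, "dx": 0, "dy": 7, "dz": -20, "wx": 0, "wy": 0, "wz": 0}
  ]
}}

```text
time: 42.67
position: [0.4745, 0.027, 0.273]
eef_rot: [-1.474, 1.015, 1.472]
ft_force: [-1.1, 0.4, -0.2]
finger_gap: 0.409
```

```bash
python3 -c "
from fit import *
go(.4682,.2419,.193)
p=get_image('scene');save(p,'s32.png');save(p,'s32c.png',(340,130,440,240),5.4)
t=get_image('top');save(t,'t32.png');save(t,'t32c.png',(90,140,220,280),4)
print(spot_in('dropper',t)[:1],spot_in('oil_bottle',t)[:1])
"
```

```text
t 42.67 pos [0.4745 0.027  0.273 ] jaw 110.9 -> 110.91459755080452 gap 0.409 F [-1.1  0.4 -0.2] q [ 0.06  0.18  0.03  1.43 -0.   -0.31]
  d [ 7.97 -7.09 20.31] w [-0.    -0.001 -0.   ] n 5.5 0.0
[{'at': [0.5093, -0.274, 0.041], 'conf': 0.54}] []
```

View pics/s32c.png

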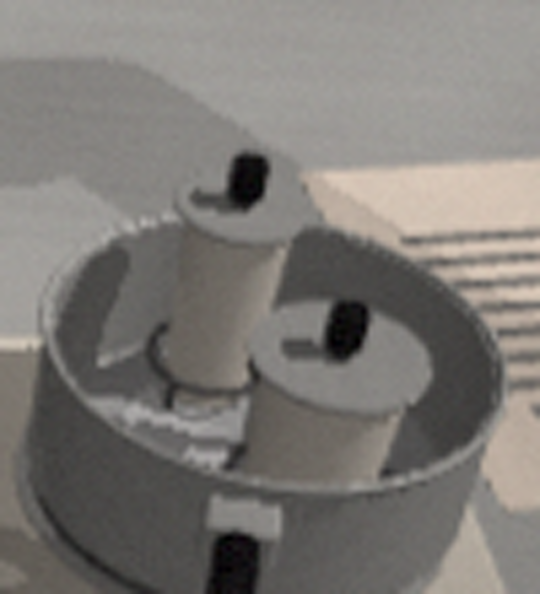

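View pics/t32c.png

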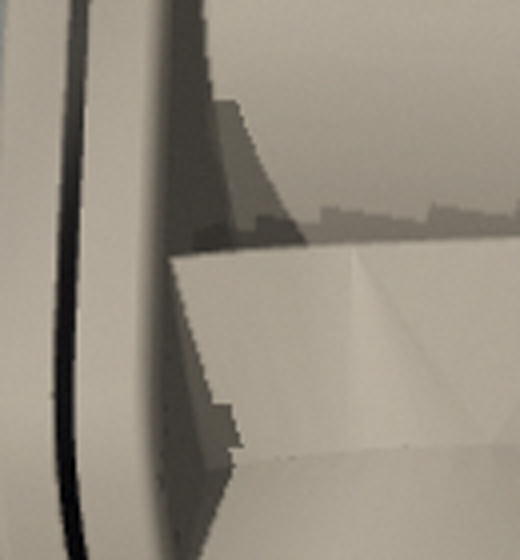

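View pics/s32.png

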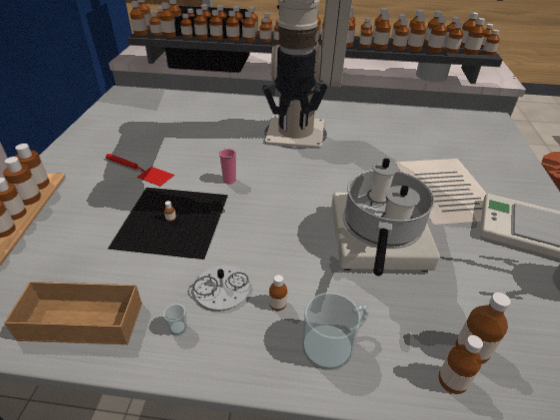

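Emit:
{"fn": "play_rows", "kwargs": {
  "rows": [
    {"claw": 3.5, "dx": 0, "dy": 1, "dz": -3, "wx": 0, "wy": 0, "wz": 0},
    {"claw": 3.5, "dx": 0, "dy": 2, "dz": -6, "wx": 0, "wy": 0, "wz": 0},
    {"claw": 3.5, "dx": 0, "dy": 3, "dz": -9, "wx": 0, "wy": 0, "wz": 0},
    {"claw": 3.5, "dx": 0, "dy": 4, "dz": -12, "wx": 0, "wy": 0, "wz": 0},
    {"claw": 3.5, "dx": 0, "dy": 5, "dz": -15, "wx": 0, "wy": 0, "wz": 0},
    {"claw": 3.5, "dx": 0, "dy": 5.5, "dz": -17, "wx": 0, "wy": 0, "wz": 0},
    {"claw": 3.5, "dx": 0, "dy": 5.5, "dz": -17, "wx": 0, "wy": 0, "wz": 0},
    {"claw": 3.5, "dx": 0, "dy": 5.5, "dz": -17, "wx": 0, "wy": 0, "wz": 0}
  ]
}}

```text
time: 43.53
position: [0.4854, -0.1476, 0.2722]
eef_rot: [-1.475, 1.011, 1.477]
ft_force: [-0.1, 0.8, 0.0]
finger_gap: 0.408
```

```bash
python3 -c "
from fit import *
t=get_image('top');save(t,'t33c.png',(90,140,220,280),4)
f=cv2.imread('pics/t33c.png')
for c,z,r in(((.5545,.2757),.1785,.036),((.4682,.242),.1885,.028)):
    q=((proj(t,circ(*c,z,r))-[90,140]+.5)*4).astype(np.int32);cv2.polylines(f,[q],True,(0,0,255),1)
cv2.imwrite('pics/t33c.png',f)
"
```

```text
(no output)
```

View pics/t33c.png

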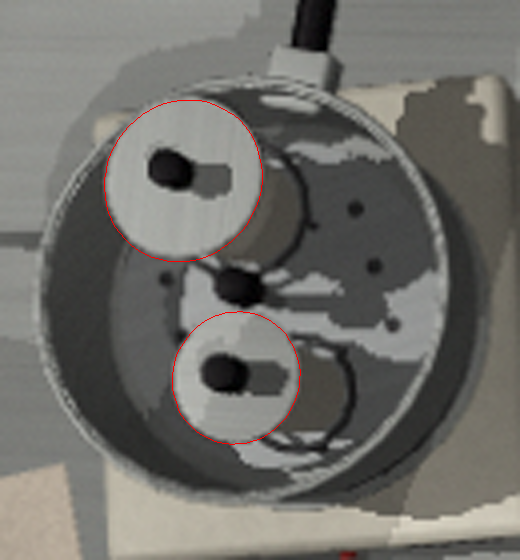

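Both lids match the outlines predicted for level, fully seated lids. Handing in.

```bash
python3 -c "
from rig import hand_in
print(hand_in())"
```

```text
the job is handed in; nothing more can be done
None
```

The double boiler is set up and I handed the job in at about 43.5 s of the 141 s allowed. I set the larger rack flat on the pan bottom, then the narrow beaker in the small ring and the wide one in the large ring. The lids went on last, wide then narrow.

**Seating:** Every placing touched down at about the height expected, with no more than about 10 N. In the last top picture both lids match the outlines expected for level lids fully down on the rims, and the scene picture agrees.

**Bottles:** The amber bottle on the mat and the one beyond the rack both still stand where they were in the scene picture. The network did not find the far bottle in the last top picture because the arm was in the way, so that check rests on the scene picture alone. The pink beaker and the smaller rack were not touched.

**Disagreement:** The two cameras and the measured arm position differed by 1–3 mm now and then. That is within the play in the rings and under the lids.

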